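# Roll a rubber-tyred wheel over the hump into its dock and press it home on the buffer

### The arm

A 6-joint arm with a two-finger parallel gripper is mounted at the origin on a cart in front of the work surface, level with it; the furniture and walls round the work are solid. World frame = base frame: x ahead of the robot, y to its left, z up, the work surface at z = 0. Lengths are in mm, angles in rad, forces in N, time in s.
With the tool pointing down it reaches from about 300 to 850 mm from the base axis. Payload 4.2 kg.
Tool frame: the origin (TCP) lies midway between the tips of the shut fingers; the grasp point (between the pads) lies 19 mm behind it; z points along the fingers, y is the direction in which the jaws open and shut (so a half turn about z gives the same grasp; the last joint's range is limited). The gripper opens to 91 mm and grips with 3 to 60 N. Pads are 32 mm wide; open, the fingers measure 118 mm over their backs; the gripper's body (76 mm by 178 mm) begins 60 mm behind the grasp point.
Start: joints at [-1.224, 0.32, 1.565, -0, 1.257, -0.02], TCP at [206.216, -536.766, 213.976] pointing down, gripper open.
Joint ranges: [-3.11, 3.11], [-0.84, 2.01], [0.21, 2.61], [-1.34, 4.49], [0.05, 2.63], [-2.56, 2.56]. Speed limits (rad/s): [2.57, 2.57, 3.14, 3.14, 3.14, 3.14].

### API

Orientations are given as [roll, pitch, yaw] about the fixed x, y, z axes, in that order (R = Rz(yaw) Ry(pitch) Rx(roll)).
In Python, from cell import bot, capture gives the robot as it stands. The module is installed in compiled form; this text tells all that it offers.
- The arm moves only by the tool step_arm, never from a script. Its argument "steps" is a list of rows, each an object of numbers: "ax", "ay", "az": the turn, a rotation vector about the tool's x, y, z in degrees; "tx", "ty", "tz": the shift along the tool's x, y, z in m; "gripper": the closure in counts, from 0 (fully open) to 255 (shut). A call has 1 to 20 rows; each row shifts and turns the pose as measured when the row begins, along the tool's axes as they then stand; what a row does not reach is not made up. A row lasts 1/12 s, in which the tool goes at most 41.7 mm and 7.16 degrees, less where a joint would pass 70% of its speed; a pose out of reach is approached as far as the arm can. A call with a gripper value outside its range is refused whole. The fingers move at their own pace and stop on an object; the grip force is fixed at half the most. Time passes only in rows, so rows that do not move let the fingers close. It gives the time, the measured TCP pose, the force and the opening at its end, in the units of the state.
- bot.get_state(): the state, without advancing time (a new reading comes with each control period).
- capture(name): name is "scene" or "top"; returns a dict with "img" (420x560x3 uint8, red, green, blue), "depth" (420x560 float32, mm along the optical axis (not along the pixel's ray), 0 where there is no reading), "fovy" (degrees; the focal length in pixels is half the picture's height over the tangent of half this angle, whatever the lens; pixels are square), "cx", "cy" (the principal point, pixels), "position" and "orientation" of the camera in the world. Camera axes: x right, y down, z forward; pixel columns grow to the right and rows downward; lengths in mm; the calibration is good to about 2 mm. A picture is of the moment at which its call begins.
- bot.hand_in(): hands the job in, once; it reports no verdict.
The state is a dict: "clock": time; "q": joint angles; "joint_vel": joint speeds; "tau": joint torques, N m; "ee_pos": TCP position; "tool_rot": TCP orientation; "wrist_force": force on the tool from outside, world axes, zero at the start; "ft_torque": the same for the moment, N m; "opening": finger opening in mm.
Only numpy, scipy, OpenCV 4.12 (cv2) and the standard library are available. Lean on these libraries where they do the work, as an engineer would, in place of code of your own. Each camera call takes 0.05 s, during which the arm holds its last target.

### The job

Roll the small rubber-tyred wheel along the bench on its rim, without carrying it or letting it fall over, up over the hump of the wheel dock, and let it down under control onto the dock's sprung buffer. The buffer is set differently every time, so feel for it: press the wheel firmly home with a push of about 14 N for half a second (never more than 20 N), then let go so that the wheel stays standing at rest against the buffer. Leave the tape roll and the oilstone where they are.

Things in the scene. Friction and masses are not known exactly. Their poses are not given: they have to be found in the camera images.
- wheel_center (a point): Centre of the loose wheel, 0.55 to 0.9 kg: black rubber tyre 90 mm in diameter, 36 mm wide, flat tread; aluminium faces with five dark holes; a steel spindle stub, 13 mm in diameter with a flat end, stands 9 mm proud of each face (54 mm over the stub ends). Starts standing on its rim on the bench, centre 45 mm up, 150 to 200 mm before the dock's crest and up to 20 mm off its middle line.
- wheel: The same wheel; origin at its centre. y: the axle (level while the wheel stands); z: up at the start, turns as it rolls; x at the start: its rolling direction, within 0.15 rad of the dock's x. Pads that pinch the stub ends lightly (5 to 12 N), bearing down some 3 N so that it is not lifted, let it turn as it is rolled; a hard pinch makes it skid (but holds for pressing it home).
- dock: Fixed plywood wheel dock, 82 mm wide. Origin: bench surface (z = 0) under the crest, mid-lane; x: along the lane, the way the wheel rolls, towards the buffer; y: left across it. Surface as (x, height) in mm: ramp (-100, 0) to (-12, 18), flat crest to (8, 18), straight slope down to (122, 2). Dark side rails, 6 mm above the surface, leave a lane y = -31 to 31 mm.
- stop: Fixed buffer bracket at the lane's far end, with the rod and pad it carries; origin and axes are the dock's. Grey block x = 149 to 171 mm, 78 mm high. Before it a round black rubber pad (36 mm diameter, middle 55 mm up), sprung along x: 1 mm per 2.5 N, damped, 12 mm travel. Friction takes some of the push on the wheel (up to about 6 N) before it reaches the pad.
- pad_mid (a point): Fixed reference point on the dock's middle line, 55 mm up at x = 105 mm: the MIDDLE of the range of the pad's unloaded face, not the face itself. The face is set anywhere from 12 mm nearer to 12 mm farther and is not measured. The wheel's centre is 45 mm before the face at first touch. The slope keeps the wheel on the pad; let the spring ease out before letting go.
- tape_roll: Bystander: masking tape roll lying flat, 61 mm diameter, 19 mm high, beside the dock. Origin: centre of its underside.
- oilstone: Bystander: dark oilstone, 71x113x22 mm, lying on the robot's side of the dock. Origin: centre of its underside.
Things that resemble listed ones, but are neither listed nor needed, are in the scene too. What is shaped like the stop but blue is not meant.

How it is judged (in metres and radians):
On the way, in this order (a step that is already met when the one before it is completed fails the run):
1. before the crest, the wheel has rolled on its rim through more than a quarter turn, standing upright (angle between wheel_center's own z axis and vertical above 1.75 rad and x of wheel_center in the frame of dock below -0.005 m and angle between wheel_center's own y axis and vertical between 1.35 and 1.79 rad), for 0.1 s.
2. the wheel, past the crest and upright, is pressed on the buffer with more than 6 N for 0.3 s (contact force between wheel and stop above 6 N and x of wheel_center in the frame of dock above 0.03 m and angle between wheel_center's own y axis and vertical between 1.35 and 1.79 rad), for 0.3 s.
At the end, for the whole second after the job is handed in: The wheel stands upright (axle within 0.22 rad of level and 0.25 rad of square to the lane) on the far slope, more than 30 mm past the crest, at rest (under 10 mm/s) and leaning on the buffer by its own weight (0.1 to 4 N) (contact force between wheel and stop between 0.1 and 4 N and x of wheel_center in the frame of dock above 0.03 m and angle between wheel_center's own y axis and vertical between 1.35 and 1.79 rad and z of wheel_center in the frame of dock below 0.07 m and angle between the y axis of wheel_center and the y axis of dock, either way round below 0.25 rad and linear speed of wheel below 0.01 m/s); the robot touches nothing.
It fails at once if the wheel falls over (axle more than 0.57 rad from level) (angle between wheel_center's own y axis and vertical below 1 rad or angle between wheel_center's own y axis and vertical above 2.14 rad).
It fails at once if the wheel is carried: its centre rises above 83 mm, or above 65 mm while still before the ramp (height (world z) of wheel_center above 0.083 m or (height (world z) of wheel_center above 0.065 m and x of wheel_center in the frame of dock below -0.1 m)).
It fails at once if the wheel hits or presses the buffer with more than 20 N (contact force between wheel and stop above 20 N).
It fails at once if the tape roll or the oilstone is shoved more than 30 mm (distance of any of tape_roll, oilstone from where it was at the start of the episode above 0.03 m).
It also fails if it takes over 64 s, if anything falls off the work surface, if the arm or the gripper's body presses on something with over 40 N, if the wrist force passes 120 N, or if a joint passes its speed limit or range.

## Working session

There is one attempt and no reset: what is moved stays moved. The work goes in short steps, Python scripts to look and compute and a tool call to move; the robot and the scene stay as the last step left them, time stands still between calls to the robot, and variables do not carry over. Pictures are saved under pics/ and viewed, and the job is handed in when it is done.

Besides the shell and the picture viewer there is one more tool, called after "Emit:" as name(argument=value, ...) on one line, values as JSON. step_arm: Moves the arm, as the interface text tells. Its arguments: {"type":"object","properties":{"steps":{"type":"array"}},"required":["steps"]}

```bash
mkdir -p pics; ls
cat > h.py <<'E'
import numpy as np,cv2
from cell import bot,capture
def save(n,f):
    c=capture(n); cv2.imwrite(f'pics/{f}.png',c['img'][:,:,::-1]); np.savez(f'{f}.npz',**c); return c
E
python3 - <<'E'
from h import *
for n in('scene','top'):
    c=save(n,n+'0'); print({k:v for k,v in c.items() if k not in('img','depth')})
print(bot.get_state())
E
```

```text
pics
{'fovy': 49.44083335747929, 'cx': 275.6507263872073, 'cy': 206.76545875891568, 'position': array([-44.40393679, 620.60785285, 501.10881079]), 'orientation': array([-2.01515436, -0.0196203 , -2.40520338])}
{'fovy': 55.383974739976395, 'cx': 272.69115027319464, 'cy': 211.24504415160348, 'position': array([400.10309939, -46.44772677, 920.97749016]), 'orientation': array([-2.97458937,  0.00770838, -1.54977403])}
{'clock': 0.1, 'q': array([-1.22397938e+00,  3.20232122e-01,  1.56550050e+00, -2.91831473e-05,
        1.25741739e+00, -1.99821078e-02]), 'joint_vel': array([-0.00086876, -0.00188136, -0.00438513,  0.00032881,  0.00015639,
        0.0001208 ]), 'tau': array([ 3.66288186e-04, -4.13331449e+01, -2.32510149e+01,  7.29212863e-02,
        4.22394974e-02, -5.97428948e-05]), 'ee_pos': array([ 206.06641099, -536.3436091 ,  213.22392308]), 'tool_rot': array([-3.14003505e+00, -3.37496743e-06,  3.66808075e-01]), 'wrist_force': array([-0.20373246,  0.24265199,  0.20901636]), 'ft_torque': array([-0.01942032, -0.00808922,  0.06191014]), 'opening': 91.3932327514953}
```

View pics/scene0.png

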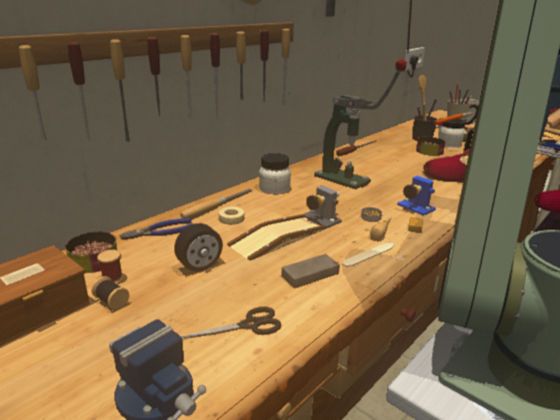

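View pics/top0.png

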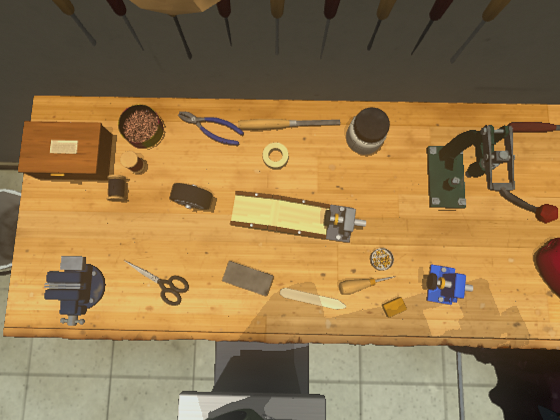

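Run:
```python
import cv2
a=cv2.imread('pics/top0.png');cv2.imwrite('pics/top0c.png',cv2.resize(a[165:265,150:380],(782,340)[:2],interpolation=cv2.INTER_CUBIC))
b=cv2.imread('pics/scene0.png');cv2.imwrite('pics/scene0c.png',cv2.resize(b[160:290,160:360],(800,520),interpolation=cv2.INTER_CUBIC))
```

```text
(no output)
```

View pics/top0c.png

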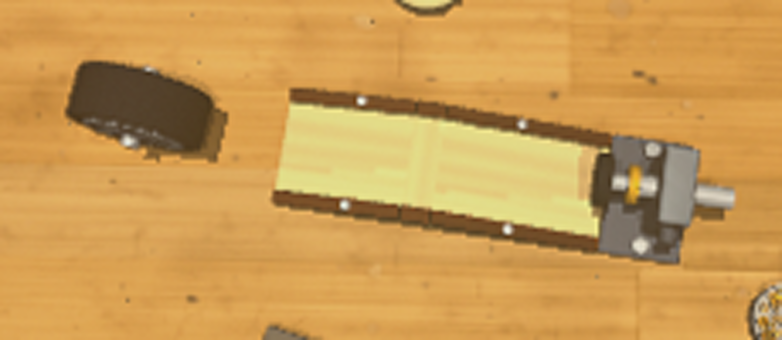

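View pics/scene0c.png

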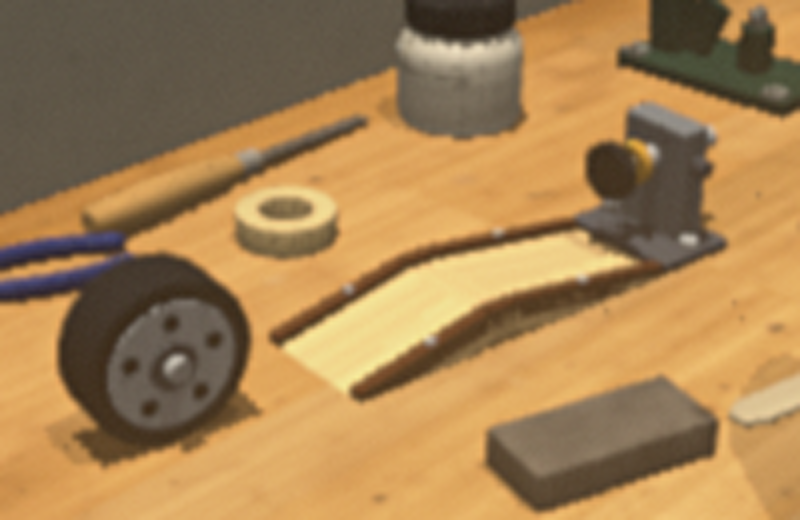

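```bash
cat >> h.py <<'E'
from scipy.spatial.transform import Rotation as R
def Rc(c): return R.from_euler('xyz',c['orientation']).as_matrix()
def K(c): return 210/np.tan(np.radians(c['fovy'])/2)
def cloud(c):
    f=K(c); v,u=np.mgrid[:420,:560]; d=c['depth'].astype(float)
    P=np.stack([(u-c['cx'])/f*d,(v-c['cy'])/f*d,d],-1)
    return P@Rc(c).T+c['position']
def ray(c,u,v,z):
    d=Rc(c)@np.array([(u-c['cx'])/K(c),(v-c['cy'])/K(c),1]); return c['position']+d*(z-c['position'][2])/d[2]
def proj(c,p):
    q=(np.asarray(p)-c['position'])@Rc(c); return q[...,:2]/q[...,2:]*K(c)+[c['cx'],c['cy']]
E
python3 - <<'E'
from h import *
for n in ('top0','scene0'):
    c=dict(np.load(n+'.npz')); P=cloud(c)
    hsv=cv2.cvtColor(c['img'],cv2.COLOR_RGB2HSV)
    print(n)
    pts=[(192,196),(245,205),(300,215),(290,230),(350,220),(260,160)] if n=='top0' else [(205,243),(260,240),(300,225),(325,195),(310,269),(231,210)]
    for u,v in pts: print((u,v),hsv[v,u],P[v,u].round(1))
E
```

```text
top0
(192, 196) [ 17 121  84] [569.5 134.9  90. ]
(245, 205) [ 25 109 227] [568.3  28.9   2.4]
(300, 215) [ 25 108 227] [546.  -99.3  10. ]
(290, 230) [ 16 168 114] [509.3 -76.3  22. ]
(350, 220) [ 20  29 157] [ 526.1 -201.3   80.1]
(260, 160) [ 18 154 227] [ 6.784e+02 -3.200e+00  5.000e-01]
scene0
(205, 243) [ 19  50 107] [558.7 143.8  60.7]
(260, 240) [ 21 107 242] [550.2   0.7  12.2]
(300, 225) [ 21 109 240] [ 539.5 -122.6    6.3]
(325, 195) [14 71 79] [ 522.3 -190.2   66.9]
(310, 269) [ 17  79 135] [393.   26.6  21.7]
(231, 210) [ 19 113 147] [700.6 -53.5  14.3]
```

```bash
cat > fit.py <<'E'
from h import *
from scipy.optimize import least_squares
prof=lambda x: np.interp(x,[-100,-12,8,122],[0,18,18,2])
est={}
for n in ('top0','scene0'):
    c=dict(np.load(n+'.npz')); P=cloud(c); hsv=cv2.cvtColor(c['img'],cv2.COLOR_RGB2HSV)
    m=((hsv[...,0]>=(23 if n=='top0' else 20))&(hsv[...,1]<130)&(hsv[...,1]>80)&(hsv[...,2]>200)).astype(np.uint8)
    _,lab=cv2.connectedComponents(m); s=(245,205) if n=='top0' else (260,240)
    m=(lab==lab[s[1],s[0]]); Q=P[m]; print(n,m.sum(),Q.min(0),Q.max(0))
    ctr,(w,h),a=cv2.minAreaRect(Q[:,:2].astype(np.float32)); print('rect',ctr,w,h,a)
    # yaw from rect
    b=cv2.boxPoints((ctr,(w,h),a)); e=[b[1]-b[0],b[2]-b[1]]; e=max(e,key=np.linalg.norm); e=e*(-np.sign(e[1])); yaw=np.arctan2(e[1],e[0]); print('yaw',yaw)
    ex=np.array([np.cos(yaw),np.sin(yaw)]); ey=np.array([-ex[1],ex[0]])
    s=Q[:,:2]@ex; t=Q[:,:2]@ey
    # edges per bin
    L=[];
    for k in np.arange(s.min()+8,s.max()-8,6):
        i=abs(s-k)<3; L.append((k,t[i].min(),t[i].max()))
    L=np.array(L); p1=np.polyfit(L[:,0],L[:,1],1);p2=np.polyfit(L[:,0],L[:,2],1); print('slopes',p1[0],p2[0],'width',(L[:,2]-L[:,1]).round(0))
    r=least_squares(lambda q:Q[:,2]-prof(s-q[0])-q[1],[s.min()+100,0],loss='soft_l1'); print('s0',r.x,'from start edge',s.min()+100, np.std(r.fun))
    mid=np.median((L[:,1]+L[:,2])/2); print('origin',r.x[0]*ex+mid*ey, 'mid',mid)
E
python3 fit.py
```

```text
top0 2309 [ 400.10309939 -157.85537168   -2.90661512] [589.86497386  60.48065535 920.97749016]
rect (538.5400390625, -50.52021789550781) 210.33001708984375 180.24090576171875 38.90968322753906
yaw -2.4624906
slopes 0.7864375821974168 0.6200600472808412 width [18. 31. 44. 56. 68. 82. 84. 82. 85. 83. 85. 83. 84. 85. 81. 87. 84. 88.
 84. 84. 84. 85. 84. 79. 69. 56. 47. 36. 33. 28. 18. 12.  0.]
s0 [-399.68828397   -2.121271  ] from start edge -392.4913981870604 42.89089987826219
origin [555.10028894 -51.35496667] mid 388.61670519441464
scene0 1058 [ -44.40393679 -153.8476888    -0.72113436] [591.30297739 620.60785285 501.10881079]
rect (314.4147033691406, 277.9424743652344) 176.98777770996094 976.3995971679688 36.04492950439453
yaw -0.9416937Traceback (most recent call last):
  File "fit.py", line 18, in <module>
    i=abs(s-k)<3; L.append((k,t[i].min(),t[i].max()))
                              ~~~~~~~~^^
    return umr_minimum(a, axis, None, out, keepdims, initial, where)
ValueError: zero-size array to reduction operation minimum which has no identity
```

Drop the pixels without depth.

```bash
sed -i 's/Q=P\[m\]/Q=P[m\&(c["depth"]>0)]; Q=Q[Q[:,2]<60]/' fit.py; python3 fit.py
```

```text
top0 2309 [ 505.80470465 -157.85537168   -2.90661512] [589.86497386  60.48065535  22.36239251]
rect (548.1765747070312, -52.11659240722656) 220.24630737304688 60.705665588378906 82.55931854248047
yaw -1.7006608
slopes 0.0002028525254205913 -0.05279565014760645 width [58. 58. 60. 57. 58. 60. 59. 58. 59. 60. 57. 59. 59. 60. 58. 59. 59. 59.
 60. 58. 59. 59. 59. 59. 59. 59. 59. 59. 59. 60. 58. 60. 56. 25. 22.]
s0 [-30.51204314  -0.06821349] from start edge -29.43416850400149 1.6318486501641811
origin [549.24599    -40.96009496] mid 549.9253484183828
scene0 1058 [ 516.91798792 -153.8476888    -0.72113436] [591.30297739  60.68231448  20.406456  ]
rect (547.4974365234375, -48.70806884765625) 214.3239288330078 64.92417907714844 82.42146301269531
yaw -1.7030667
slopes 0.0691741717004034 -0.029133973512414545 width [62. 57. 62. 52. 59. 63. 51. 60. 52. 62. 59. 51. 51. 52. 48. 46. 46. 49.
 43. 43. 48. 49. 40. 44. 39. 43. 45. 42. 50. 43. 46. 43. 41. 43.]
s0 [-29.03822647   0.27530671] from start edge -31.08609220356405 1.091475873533142
origin [551.42001673 -44.07078221] mid 552.4156605541818
```

```bash
cat > wf.py <<'E'
from h import *
from scipy.optimize import least_squares
def wheel(ns,c0,zr=45,yaw0=-1.6,r=65):
    Q=[]
    for n in ns:
        c=dict(np.load(n+'.npz')); P=cloud(c); m=(c['depth']>0)&(np.hypot(P[...,0]-c0[0],P[...,1]-c0[1])<r)&(P[...,2]>zr-45+12)&(P[...,2]<zr+50)
        Q.append(P[m])
    res=[]
    def f(q,X):
        x,y,z,yaw=q; d=X-[x,y,z]; ex=np.array([np.cos(yaw),np.sin(yaw),0]); ey=np.array([-ex[1],ex[0],0])
        a=d@ey; rad=np.hypot(d@ex,d[:,2])
        # sd to cylinder, clipped
        da=abs(a)-18; dr=rad-45
        return np.where((da>0)|(dr>0),np.hypot(np.maximum(da,0),np.maximum(dr,0)),np.maximum(da,dr))
    for X in Q+[np.vstack(Q)]:
        r=least_squares(lambda q:f(q,X),[c0[0],c0[1],zr,yaw0],loss='soft_l1',f_scale=2.); print(len(X),r.x.round(3),'med res',np.median(abs(r.fun)).round(2))
    return r.x
if __name__=='__main__':
    w=wheel(['top0','scene0'],(569,135))
    c=dict(np.load('top0.npz')); img=c['img'][:,:,::-1].copy()
    img=cv2.resize(img,None,fx=4,fy=4,interpolation=cv2.INTER_CUBIC)
    yaw=-1.701;o=np.array([549.5,-41,0])
    def D(p): p=np.asarray(p,float); return o+np.array([np.cos(yaw)*p[0]-np.sin(yaw)*p[1],np.sin(yaw)*p[0]+np.cos(yaw)*p[1],p[2]])
    for s in(31,-31,41,-41,0):
        h=6 if abs(s)>40 else 0
        pts=np.array([D((x,s,z+h)) for x,z in((-100,0),(-12,18),(8,18),(122,2))])
        cv2.polylines(img,[((proj(c,pts)+.5)*4).astype(int)],False,(255,0,0),1)
    for x in (149,171):
        pts=np.array([D((x,-20,78)),D((x,20,78))]);cv2.polylines(img,[((proj(c,pts)+.5)*4).astype(int)],False,(0,0,255),1)
    wy=w[3]; ey=np.array([-np.sin(wy),np.cos(wy),0])
    for s in(27,-27):
        p=((proj(c,(w[:3]+ey*s)[None])+.5)*4).astype(int)[0]; cv2.circle(img,tuple(int(i) for i in p),4,(0,255,0),1)
    cv2.imwrite('pics/ov.png',img[680:1060,640:1430])
    d=w[:2]-o[:2]; ex=np.array([np.cos(yaw),np.sin(yaw)]); print('wheel in dock',d@ex,d@[-ex[1],ex[0]],w[3]-yaw)
E
python3 wf.py
```

```text
828 [576.7   147.968  44.944  -1.775] med res 0.69
1703 [577.937 145.185  45.008  -1.781] med res 0.79
2531 [577.959 146.434  44.743  -1.784] med res 0.97
wheel in dock -189.54219316860178 3.882211759026812 -0.0825154613951482
```

```bash
sleep 0.1; ls pics
```

```text
ov.png
scene0.png
scene0c.png
top0.png
top0c.png
```

View pics/ov.png

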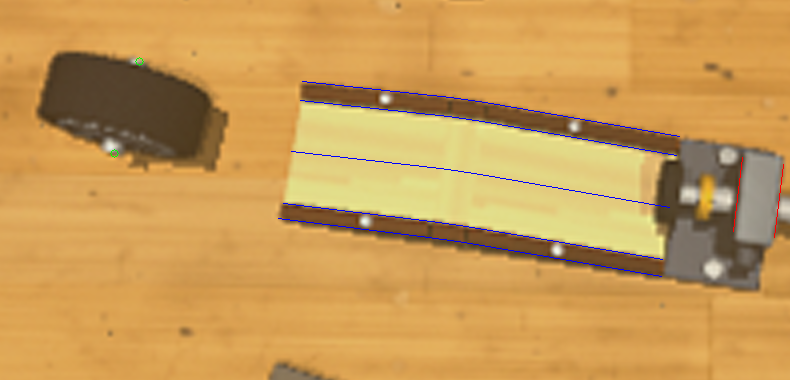

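```bash
cat >> h.py <<'E'
YAW=-1.701;O=np.array([549.5,-41,0])
def D(p): p=np.asarray(p,float); return O+np.array([np.cos(YAW)*p[0]-np.sin(YAW)*p[1],np.sin(YAW)*p[0]+np.cos(YAW)*p[1],p[2]])
def toD(p): d=np.asarray(p)-O; c,s=np.cos(YAW),np.sin(YAW); return np.array([c*d[0]+s*d[1],-s*d[0]+c*d[1],d[2]])
def delta(p,yaw):
    s=bot.get_state(); M=R.from_euler('xyz',s['tool_rot']); T=R.from_euler('xyz',[np.pi,0,yaw])
    print('shift tool mm',M.inv().apply(np.array(p)-s['ee_pos']).round(1),'turn deg',np.degrees((M.inv()*T).as_rotvec()).round(2))
def st():
    s=bot.get_state(); print('t',round(s['clock'],2),'pos',s['ee_pos'].round(1),'dock',toD(s['ee_pos']).round(1),'rpy',s['tool_rot'].round(3),'F',s['wrist_force'].round(2),'M',s['ft_torque'].round(2),'op',round(s['opening'],2))
E
echo
```

Emit:
step_arm(steps=[{"az":-7.1,"gripper":0},{"az":-7.1,"gripper":0},{"az":-7.1,"gripper":0},{"az":-7.1,"gripper":0},{"az":-7.1,"gripper":0},{"az":-7.1,"gripper":0},{"az":-7.1,"gripper":0},{"az":-7.1,"gripper":0}])

```text
validation failed for argument at $.st...
```

```bash
python3 -c "
from h import *
st(); delta((577.3,146.5,150),1.361)"
```

```text
t 0.1 pos [ 206.1 -536.3  213.2] dock [ 535.7 -276.2  213.2] rpy [-3.14  -0.     0.367] F [-0.2   0.24  0.21] M [-0.02 -0.01  0.06] op 91.39
shift tool mm [ 591.4 -504.2   64. ] turn deg [-8.000e-02 -4.000e-02 -5.696e+01]
```

Emit:
step_arm(steps=[{"ax":0,"ay":0,"az":-7.1,"tx":0,"ty":0,"tz":0,"gripper":0},{"ax":0,"ay":0,"az":-7.1,"tx":0,"ty":0,"tz":0,"gripper":0},{"ax":0,"ay":0,"az":-7.1,"tx":0,"ty":0,"tz":0,"gripper":0},{"ax":0,"ay":0,"az":-7.1,"tx":0,"ty":0,"tz":0,"gripper":0},{"ax":0,"ay":0,"az":-7.1,"tx":0,"ty":0,"tz":0,"gripper":0},{"ax":0,"ay":0,"az":-7.1,"tx":0,"ty":0,"tz":0,"gripper":0},{"ax":0,"ay":0,"az":-7.1,"tx":0,"ty":0,"tz":0,"gripper":0},{"ax":0,"ay":0,"az":-7.1,"tx":0,"ty":0,"tz":0,"gripper":0}])

```text
clock: 0.77
ee_pos: [205.2, -533.9, 208.9]
tool_rot: [-3.136, -0.009, 1.372]
wrist_force: [-0.0, -0.1, -0.2]
opening: 91.3
```

```bash
python3 -c "
from h import *
st(); delta((577.3,146.5,150),1.361)"
```

```text
t 0.77 pos [ 205.2 -533.9  208.9] dock [ 533.4 -277.4  208.9] rpy [-3.136 -0.009  1.372] F [-0.02 -0.09 -0.19] M [-0.   -0.02  0.01] op 91.27
shift tool mm [739.9 230.6  64.4] turn deg [-0.31 -0.52  0.62]
```

Emit:
step_arm(steps=[{"ax":0,"ay":0,"az":0,"tx":0.037,"ty":0.0115,"tz":0.002,"gripper":0},{"ax":0,"ay":0,"az":0,"tx":0.037,"ty":0.0115,"tz":0.002,"gripper":0},{"ax":0,"ay":0,"az":0,"tx":0.037,"ty":0.0115,"tz":0.002,"gripper":0},{"ax":0,"ay":0,"az":0,"tx":0.037,"ty":0.0115,"tz":0.002,"gripper":0},{"ax":0,"ay":0,"az":0,"tx":0.037,"ty":0.0115,"tz":0.002,"gripper":0},{"ax":0,"ay":0,"az":0,"tx":0.037,"ty":0.0115,"tz":0.002,"gripper":0},{"ax":0,"ay":0,"az":0,"tx":0.037,"ty":0.0115,"tz":0.002,"gripper":0},{"ax":0,"ay":0,"az":0,"tx":0.037,"ty":0.0115,"tz":0.002,"gripper":0},{"ax":0,"ay":0,"az":0,"tx":0.037,"ty":0.0115,"tz":0.002,"gripper":0},{"ax":0,"ay":0,"az":0,"tx":0.037,"ty":0.0115,"tz":0.002,"gripper":0}])

```text
clock: 1.6
ee_pos: [392.2, -184.9, 185.9]
tool_rot: [-3.132, -0.009, 1.362]
wrist_force: [0.7, -0.2, 0.4]
opening: 91.2
```

```bash
python3 -c "
from h import *
st(); delta((577.3,146.5,150),1.361)"
```

```text
t 1.6 pos [ 392.2 -184.9  185.9] dock [ 163.1 -137.2  185.9] rpy [-3.132 -0.009  1.362] F [ 0.7  -0.17  0.41] M [-0.02 -0.2  -0.03] op 91.24
shift tool mm [362.2 112.9  38.2] turn deg [-0.53 -0.52  0.09]
```

Emit:
step_arm(steps=[{"ax":-0.1,"ay":-0.1,"az":0,"tx":0.036,"ty":0.0113,"tz":0.003,"gripper":0},{"ax":-0.1,"ay":-0.1,"az":0,"tx":0.036,"ty":0.0113,"tz":0.003,"gripper":0},{"ax":-0.1,"ay":-0.1,"az":0,"tx":0.036,"ty":0.0113,"tz":0.003,"gripper":0},{"ax":-0.1,"ay":-0.1,"az":0,"tx":0.036,"ty":0.0113,"tz":0.003,"gripper":0},{"ax":-0.1,"ay":-0.1,"az":0,"tx":0.036,"ty":0.0113,"tz":0.003,"gripper":0},{"ax":-0.1,"ay":-0.1,"az":0,"tx":0.036,"ty":0.0113,"tz":0.003,"gripper":0},{"ax":0,"ay":0,"az":0,"tx":0.036,"ty":0.0113,"tz":0.003,"gripper":0},{"ax":0,"ay":0,"az":0,"tx":0.036,"ty":0.0113,"tz":0.003,"gripper":0},{"ax":0,"ay":0,"az":0,"tx":0.036,"ty":0.0113,"tz":0.003,"gripper":0},{"ax":0,"ay":0,"az":0,"tx":0.036,"ty":0.0113,"tz":0.003,"gripper":0},{"ax":0,"ay":0,"az":0,"tx":0,"ty":0,"tz":0,"gripper":0},{"ax":0,"ay":0,"az":0,"tx":0,"ty":0,"tz":0,"gripper":0}])

```text
clock: 2.6
ee_pos: [582.3, 170.9, 149.9]
tool_rot: [-3.139, 0.003, 1.373]
wrist_force: [-0.5, -0.4, 0.0]
opening: 91.3
```

```bash
python3 -c "
from h import *
st(); delta((577.3,146.5,26),1.361)"
```

```text
t 2.6 pos [582.3 170.9 149.9] dock [-214.4    5.   149.9] rpy [-3.139e+00  3.000e-03  1.373e+00] F [-0.5  -0.41  0.04] M [-0.02 -0.06 -0.01] op 91.29
shift tool mm [-24.6   0.2 124. ] turn deg [-0.14  0.15  0.67]
```

Emit:
step_arm(steps=[{"ax":0,"ay":0,"az":0.3,"tx":-0.012,"ty":0,"tz":0.01,"gripper":0},{"ax":0,"ay":0,"az":0.3,"tx":-0.012,"ty":0,"tz":0.01,"gripper":0},{"ax":0,"ay":0,"az":0,"tx":0,"ty":0,"tz":0,"gripper":0},{"ax":0,"ay":0,"az":0,"tx":0,"ty":0,"tz":0,"gripper":0},{"ax":0,"ay":0,"az":0,"tx":0,"ty":0,"tz":0,"gripper":0}])

```text
clock: 3.02
ee_pos: [575.4, 145.1, 128.6]
tool_rot: [-3.136, 0.004, 1.361]
wrist_force: [0.8, 0.0, -0.4]
opening: 91.4
```

Run:
```python
from h import *
st(); delta((577.3,146.5,26),1.361)
for n in('scene','top'): save(n,n+'1')
a=cv2.imread('pics/top1.png')[130:270,110:310];b=cv2.imread('pics/scene1.png')[150:290,120:320]
cv2.imwrite('pics/c1.png',cv2.resize(np.hstack([a,b]),(800,280),interpolation=cv2.INTER_CUBIC))
```

```text
t 3.02 pos [575.4 145.1 128.6] dock [-187.9    1.5  128.6] rpy [-3.136  0.004  1.361] F [ 0.79  0.03 -0.35] M [-0.   -0.1   0.04] op 91.35
shift tool mm [  2.1   2.2 102.5] turn deg [-0.31  0.22  0.03]
```

View pics/c1.png

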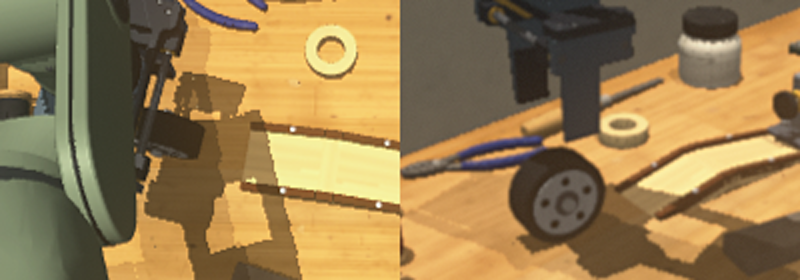

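Emit:
step_arm(steps=[{"ax":-0.1,"ay":0.1,"az":0,"tx":0.001,"ty":0.001,"tz":0.012,"gripper":0},{"ax":-0.1,"ay":0.1,"az":0,"tx":0.001,"ty":0.001,"tz":0.012,"gripper":0},{"ax":0,"ay":0,"az":0,"tx":0,"ty":0,"tz":0.012,"gripper":0},{"ax":0,"ay":0,"az":0,"tx":0,"ty":0,"tz":0.012,"gripper":0},{"ax":0,"ay":0,"az":0,"tx":0,"ty":0,"tz":0.012,"gripper":0},{"ax":0,"ay":0,"az":0,"tx":0,"ty":0,"tz":0.012,"gripper":0},{"ax":0,"ay":0,"az":0,"tx":0,"ty":0,"tz":0.008,"gripper":0},{"ax":0,"ay":0,"az":0,"tx":0,"ty":0,"tz":0,"gripper":0},{"ax":0,"ay":0,"az":0,"tx":0,"ty":0,"tz":0,"gripper":0},{"ax":0,"ay":0,"az":0,"tx":0,"ty":0,"tz":-0.0005,"gripper":0}])

```text
clock: 3.95
ee_pos: [584.1, 150.3, 53.7]
tool_rot: [3.128, -0.008, 1.363]
wrist_force: [0.3, 0.7, 0.3]
opening: 91.3
```

Run:
```python
from h import *
st(); delta((577.3,146.5,26),1.361)
```

```text
t 3.95 pos [584.1 150.3  53.7] dock [-194.1    9.5   53.7] rpy [ 3.128 -0.008  1.363] F [0.32 0.71 0.31] M [-0.03 -0.04 -0.01] op 91.31
shift tool mm [-5.3 -6.2 27.6] turn deg [ 0.76 -0.47  0.09]
```

Emit:
step_arm(steps=[{"ax":0.3,"ay":-0.2,"az":0,"tx":-0.002,"ty":-0.003,"tz":0.009,"gripper":0},{"ax":0.2,"ay":-0.1,"az":0,"tx":-0.002,"ty":-0.002,"tz":0.009,"gripper":0},{"ax":0,"ay":0,"az":0,"tx":0,"ty":0,"tz":0.004,"gripper":0},{"ax":0,"ay":0,"az":0,"tx":0,"ty":0,"tz":0,"gripper":0},{"ax":0,"ay":0,"az":0,"tx":0,"ty":0,"tz":0,"gripper":0}])

```text
clock: 4.37
ee_pos: [579.4, 147.5, 31.7]
tool_rot: [3.134, -0.004, 1.363]
wrist_force: [0.1, 0.4, 0.3]
opening: 91.1
```

Run:
```python
from h import *
st(); delta((577.3,146.5,26),1.361)
```

```text
t 4.37 pos [579.4 147.5  31.7] dock [-190.8    5.2   31.7] rpy [ 3.134 -0.004  1.363] F [0.12 0.38 0.31] M [ 0.04 -0.09  0.06] op 91.07
shift tool mm [-1.4 -1.9  5.7] turn deg [ 0.42 -0.24  0.09]
```

Emit:
step_arm(steps=[{"ax":0.2,"ay":-0.1,"az":0,"tx":-0.001,"ty":-0.001,"tz":0.004,"gripper":95},{"ax":0.1,"ay":-0.1,"az":0,"tx":0,"ty":0,"tz":0,"gripper":95},{"ax":0,"ay":0,"az":0,"tx":0,"ty":0,"tz":0,"gripper":95},{"ax":0,"ay":0,"az":0,"tx":0,"ty":0,"tz":0,"gripper":95},{"ax":0,"ay":0,"az":0,"tx":0,"ty":0,"tz":0,"gripper":95},{"ax":0,"ay":0,"az":0,"tx":0,"ty":0,"tz":0,"gripper":95}])

```text
clock: 4.87
ee_pos: [578.7, 146.7, 27.6]
tool_rot: [3.139, -0.001, 1.362]
wrist_force: [0.5, -0.0, 1.3]
opening: 57.0
```

Run:
```python
from h import *
st(); delta((577.3,146.5,26),1.361)
save('scene','scene2')
a=cv2.imread('pics/scene2.png')[180:290,130:270]
cv2.imwrite('pics/c2.png',cv2.resize(a,None,fx=5,fy=5,interpolation=cv2.INTER_CUBIC))
```

```text
t 4.87 pos [578.7 146.7  27.6] dock [-189.9    4.5   27.6] rpy [ 3.139e+00 -1.000e-03  1.362e+00] F [ 0.52 -0.04  1.3 ] M [-0.08 -0.11  0.01] op 57.02
shift tool mm [-0.5 -1.3  1.6] turn deg [ 0.14 -0.04  0.08]
```

View pics/c2.png

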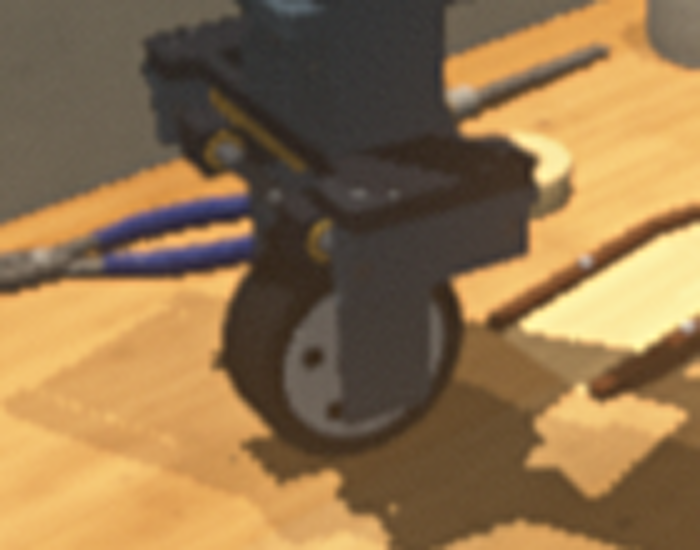

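Emit:
step_arm(steps=[{"ax":0,"ay":0,"az":0,"tx":0,"ty":-0.001,"tz":0,"gripper":103},{"ax":0,"ay":0,"az":0,"tx":0,"ty":0,"tz":0,"gripper":103},{"ax":0,"ay":0,"az":0,"tx":0,"ty":0,"tz":0,"gripper":103}])

```text
clock: 5.17
ee_pos: [578.2, 147.0, 28.0]
tool_rot: [3.138, -0.001, 1.362]
wrist_force: [0.3, -0.1, -0.1]
opening: 54.1
```

```bash
python3 -c "
from h import *
st()"
```

```text
t 5.17 pos [578.2 147.   28. ] dock [-190.1    4.1   28. ] rpy [ 3.138e+00 -1.000e-03  1.362e+00] F [ 0.28 -0.06 -0.15] M [ 0.02 -0.14 -0.02] op 54.15
```

Emit:
step_arm(steps=[{"ax":0,"ay":0,"az":0,"tx":0,"ty":0,"tz":0,"gripper":105},{"ax":0,"ay":0,"az":0,"tx":0,"ty":0,"tz":0,"gripper":105},{"ax":0,"ay":0,"az":0,"tx":0,"ty":0,"tz":0,"gripper":105}])

```text
clock: 5.42
ee_pos: [578.3, 147.0, 28.0]
tool_rot: [3.137, -0.001, 1.363]
wrist_force: [1.0, -0.9, -0.4]
opening: 53.8
```

```bash
python3 -c "
from h import *
st()"
```

```text
t 5.42 pos [578.3 147.   28. ] dock [-190.1    4.1   28. ] rpy [ 3.137e+00 -1.000e-03  1.363e+00] F [ 1.03 -0.9  -0.39] M [-0.05 -0.13 -0.02] op 53.79
```

Emit:
step_arm(steps=[{"ax":0,"ay":0,"az":0,"tx":0,"ty":0,"tz":0,"gripper":107},{"ax":0,"ay":0,"az":0,"tx":0,"ty":0,"tz":0,"gripper":107},{"ax":0,"ay":0,"az":0,"tx":0,"ty":0,"tz":0,"gripper":107}])

```text
clock: 5.67
ee_pos: [578.3, 147.0, 28.1]
tool_rot: [3.137, -0.001, 1.362]
wrist_force: [1.1, -0.1, 0.5]
opening: 53.9
```

```bash
python3 -c "
from h import *
st()"
```

```text
t 5.67 pos [578.3 147.   28.1] dock [-190.1    4.2   28.1] rpy [ 3.137e+00 -1.000e-03  1.362e+00] F [ 1.05 -0.05  0.48] M [ 0.02 -0.12  0.04] op 53.86
```

Emit:
step_arm(steps=[{"ax":0,"ay":0,"az":0,"tx":0,"ty":0,"tz":0,"gripper":105},{"ax":0,"ay":0,"az":0,"tx":0,"ty":0,"tz":0.002,"gripper":105},{"ax":0,"ay":0,"az":0,"tx":0,"ty":0,"tz":0.002,"gripper":105}])

```text
clock: 5.92
ee_pos: [578.7, 147.6, 27.7]
tool_rot: [3.136, -0.003, 1.362]
wrist_force: [-4.8, -1.0, 15.5]
opening: 53.8
```

```bash
python3 -c "
from h import *
st()"
```

```text
t 5.92 pos [578.7 147.6  27.7] dock [-190.8    4.5   27.7] rpy [ 3.136e+00 -3.000e-03  1.362e+00] F [-4.78 -0.99 15.53] M [-0.12  0.78  0.03] op 53.75
```

Emit:
step_arm(steps=[{"ax":0,"ay":0,"az":0,"tx":0,"ty":0,"tz":0.002,"gripper":105}])

```text
clock: 6.0
ee_pos: [578.7, 147.8, 27.7]
tool_rot: [3.136, -0.003, 1.362]
wrist_force: [-3.6, -1.0, 12.4]
opening: 53.8
```

```bash
python3 -c "
from h import *
st()"
```

```text
t 6.0 pos [578.7 147.8  27.7] dock [-191.     4.5   27.7] rpy [ 3.136e+00 -3.000e-03  1.362e+00] F [-3.64 -1.04 12.36] M [-0.19  0.64  0.02] op 53.83
```

Emit:
step_arm(steps=[{"ax":0,"ay":0,"az":0,"tx":0,"ty":0,"tz":0.0005,"gripper":104},{"ax":0,"ay":0,"az":-0.1,"tx":-0.002,"ty":0,"tz":0.0004,"gripper":104},{"ax":0,"ay":0,"az":-0.2,"tx":-0.003,"ty":0,"tz":0.0004,"gripper":104},{"ax":0,"ay":0,"az":-0.2,"tx":-0.004,"ty":0,"tz":0.0004,"gripper":104},{"ax":0,"ay":0,"az":-0.2,"tx":-0.004,"ty":0,"tz":0.0004,"gripper":104},{"ax":0,"ay":0,"az":-0.2,"tx":-0.004,"ty":0,"tz":0.0004,"gripper":104}])

```text
clock: 6.5
ee_pos: [575.1, 130.8, 26.0]
tool_rot: [3.135, -0.004, 1.38]
wrist_force: [-0.4, -0.2, 2.5]
opening: 53.7
```

Run:
```python
from h import *
st()
save('scene','scene3')
a=cv2.imread('pics/scene3.png')[180:290,130:270]
cv2.imwrite('pics/c3.png',cv2.resize(a,None,fx=5,fy=5,interpolation=cv2.INTER_CUBIC))
```

```text
t 6.5 pos [575.1 130.8  26. ] dock [-173.6    3.1   26. ] rpy [ 3.135 -0.004  1.38 ] F [-0.44 -0.15  2.51] M [ 0.07 -0.04 -0.02] op 53.7
```

View pics/c3.png

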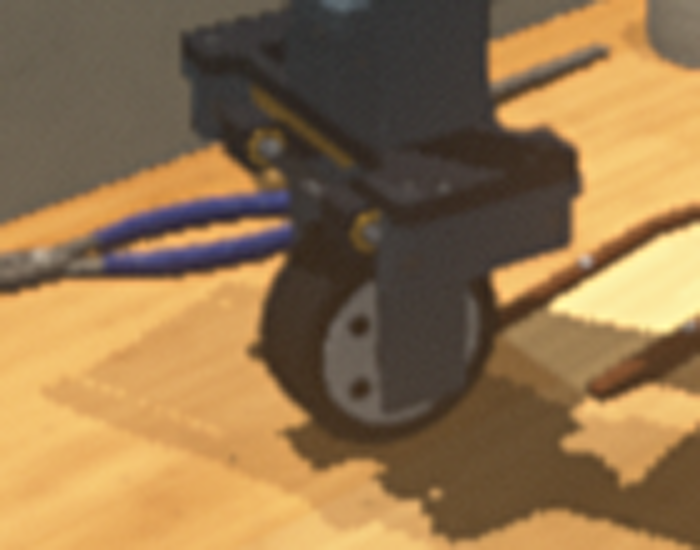

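Emit:
step_arm(steps=[{"ax":0,"ay":0,"az":-0.3,"tx":-0.004,"ty":0,"tz":0.0004,"gripper":104},{"ax":0,"ay":0,"az":-0.3,"tx":-0.004,"ty":0,"tz":0.0004,"gripper":104},{"ax":0,"ay":0,"az":-0.3,"tx":-0.004,"ty":0,"tz":0.0004,"gripper":104},{"ax":0,"ay":0,"az":-0.3,"tx":-0.004,"ty":0,"tz":0.0004,"gripper":104},{"ax":0,"ay":0,"az":-0.3,"tx":-0.004,"ty":0,"tz":0.0004,"gripper":104},{"ax":0,"ay":0,"az":-0.3,"tx":-0.004,"ty":0,"tz":0.0004,"gripper":104},{"ax":0,"ay":0,"az":-0.3,"tx":-0.004,"ty":0,"tz":0.0004,"gripper":104},{"ax":0,"ay":0,"az":-0.3,"tx":-0.004,"ty":0,"tz":0.0004,"gripper":104}])

```text
clock: 7.22
ee_pos: [568.5, 95.1, 22.3]
tool_rot: [3.136, -0.004, 1.425]
wrist_force: [-0.5, 0.3, 2.4]
opening: 53.7
```

Run:
```python
from h import *
st()
save('scene','scene4')
a=cv2.imread('pics/scene4.png')[180:290,150:290]
cv2.imwrite('pics/c4.png',cv2.resize(a,None,fx=5,fy=5,interpolation=cv2.INTER_CUBIC))
```

```text
t 7.22 pos [568.5  95.1  22.3] dock [-137.4    1.2   22.3] rpy [ 3.136 -0.004  1.425] F [-0.49  0.33  2.44] M [ 0.07 -0.02 -0.06] op 53.66
```

View pics/c4.png

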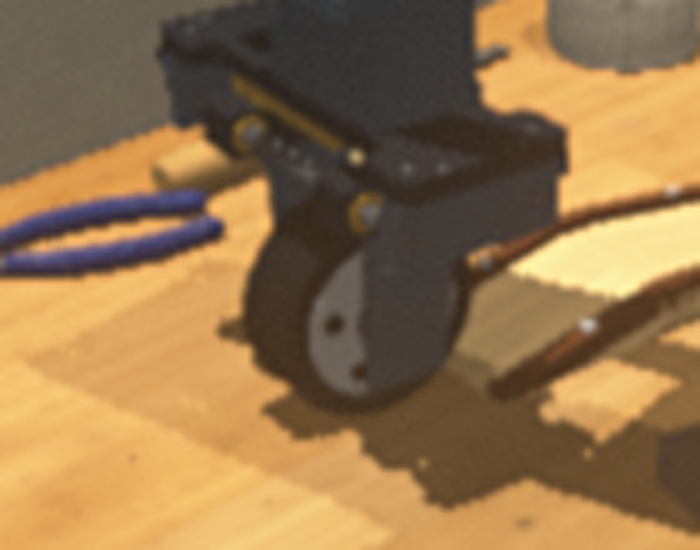

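Run:
```python
from h import *
def ang(n,ctr,yaw,pix):
    c=dict(np.load(n+'.npz')); ey=np.array([np.sin(yaw),-np.cos(yaw),0]); ey=-ey # toward robot
    ex=np.array([-np.cos(yaw),-np.sin(yaw),0]) # travel
    p0=np.array(ctr)+ey*18; out=[]
    for u,v in pix:
        d=Rc(c)@np.array([(u-c['cx'])/K(c),(v-c['cy'])/K(c),1]); t=((p0-c['position'])@ey)/(d@ey); q=c['position']+t*d-p0
        out.append((np.hypot(q@ex,q[2]).round(1),np.degrees(np.arctan2(q@ex,q[2])).round(0)%72))
    print(n,out)
f=lambda L,u0,v0,s:[(u0+(a+.5)/s-.5,v0+(b+.5)/s-.5) for a,b in L]
ang('scene0',(577.5,146.5,45),1.361,f([(172,322),(214,340),(201,400),(148,408),(130,365)],160,160,4))
ang('scene2',(577.5,146.5,45),1.361,f([(313,357),(335,410)],130,180,5))
ang('scene3',(574.4,131,45),1.38,f([(358,325),(357,387)],130,180,5))
ang('scene4',(568,95.2,45),1.425,f([(333,325),(360,371)],150,180,5))
```

```text
scene0 [(np.float64(23.7), np.float64(4.0)), (np.float64(24.6), np.float64(2.0)), (np.float64(28.8), np.float64(4.0)), (np.float64(23.3), np.float64(71.0)), (np.float64(22.5), np.float64(2.0))]
scene2 [(np.float64(22.2), np.float64(1.0)), (np.float64(23.2), np.float64(71.0))]
scene3 [(np.float64(23.3), np.float64(22.0)), (np.float64(23.1), np.float64(23.0))]
scene4 [(np.float64(23.5), np.float64(65.0)), (np.float64(23.6), np.float64(65.0))]
```

Emit:
step_arm(steps=[{"ax":0,"ay":0,"az":-0.2,"tx":-0.004,"ty":0,"tz":0,"gripper":104},{"ax":0,"ay":0,"az":-0.2,"tx":-0.004,"ty":0,"tz":0,"gripper":104},{"ax":0,"ay":0,"az":-0.1,"tx":-0.004,"ty":0,"tz":0,"gripper":104},{"ax":0,"ay":0,"az":-0.1,"tx":-0.004,"ty":0,"tz":0,"gripper":104},{"ax":0,"ay":0,"az":0,"tx":-0.004,"ty":0,"tz":0,"gripper":104},{"ax":0,"ay":0,"az":0,"tx":-0.004,"ty":0,"tz":0,"gripper":104},{"ax":0,"ay":0,"az":0,"tx":-0.004,"ty":0,"tz":0,"gripper":104}])

```text
clock: 7.85
ee_pos: [563.8, 63.9, 21.1]
tool_rot: [3.137, -0.003, 1.437]
wrist_force: [-0.2, 1.1, 0.4]
opening: 54.0
```

Run:
```python
from h import *
st()
```

```text
t 7.85 pos [563.8  63.9  21.1] dock [-105.8    0.5   21.1] rpy [ 3.137e+00 -3.000e-03  1.437e+00] F [-0.25  1.13  0.38] M [ 0.05 -0.09 -0.06] op 54.0
```

Emit:
step_arm(steps=[{"ax":0,"ay":0,"az":0,"tx":-0.003,"ty":0,"tz":-0.0008,"gripper":105},{"ax":0,"ay":0,"az":0,"tx":-0.004,"ty":0,"tz":-0.0008,"gripper":105},{"ax":0,"ay":0,"az":0,"tx":-0.004,"ty":0,"tz":-0.0008,"gripper":105},{"ax":0,"ay":0,"az":0,"tx":-0.004,"ty":0,"tz":-0.0008,"gripper":105},{"ax":0,"ay":0,"az":0,"tx":-0.004,"ty":0,"tz":-0.0008,"gripper":105}])

```text
clock: 8.27
ee_pos: [560.3, 44.7, 24.3]
tool_rot: [3.139, -0.005, 1.436]
wrist_force: [-0.0, 3.7, -0.7]
opening: 53.8
```

Run:
```python
from h import *
st()
save('scene','scene5')
a=cv2.imread('pics/scene5.png')[160:270,170:310]
cv2.imwrite('pics/c5.png',cv2.resize(a,None,fx=5,fy=5,interpolation=cv2.INTER_CUBIC))
```

```text
t 8.27 pos [560.3  44.7  24.3] dock [-86.4  -0.4  24.3] rpy [ 3.139 -0.005  1.436] F [-0.04  3.7  -0.75] M [ 0.53 -0.09 -0.04] op 53.77
```

View pics/c5.png

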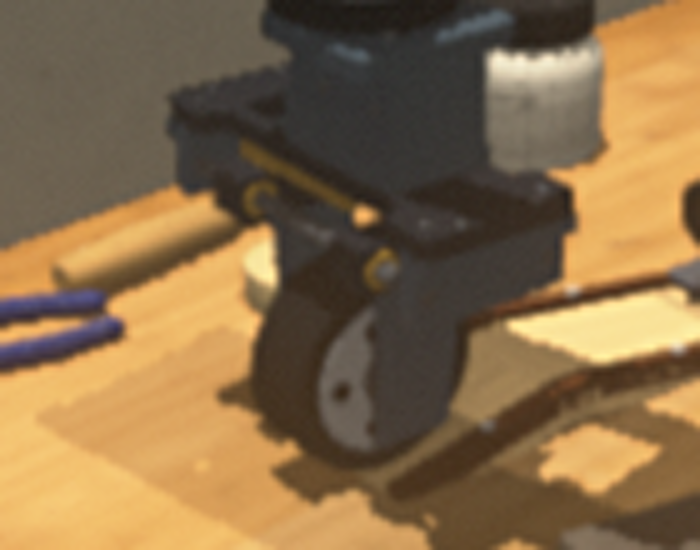

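Emit:
step_arm(steps=[{"ax":0,"ay":0,"az":0,"tx":-0.004,"ty":0,"tz":-0.0006,"gripper":105},{"ax":0,"ay":0,"az":0,"tx":-0.004,"ty":0,"tz":-0.0006,"gripper":105},{"ax":0,"ay":0,"az":0,"tx":-0.004,"ty":0,"tz":-0.0006,"gripper":105},{"ax":0,"ay":0,"az":0,"tx":-0.004,"ty":0,"tz":-0.0006,"gripper":105},{"ax":0,"ay":0,"az":0,"tx":-0.004,"ty":0,"tz":-0.0006,"gripper":105},{"ax":0,"ay":0,"az":0,"tx":-0.004,"ty":0,"tz":-0.0006,"gripper":105}])

```text
clock: 8.82
ee_pos: [556.8, 19.1, 29.2]
tool_rot: [3.139, -0.006, 1.436]
wrist_force: [-0.8, 4.2, 0.3]
opening: 53.9
```

Run:
```python
from h import *
st()
save('scene','scene6')
a=cv2.imread('pics/scene6.png')[160:270,170:310]
cv2.imwrite('pics/c6.png',cv2.resize(a,None,fx=5,fy=5,interpolation=cv2.INTER_CUBIC))
```

```text
t 8.82 pos [556.8  19.1  29.2] dock [-60.5  -0.6  29.2] rpy [ 3.139 -0.006  1.436] F [-0.75  4.22  0.3 ] M [ 0.77 -0.04 -0.05] op 53.92
```

View pics/c6.png

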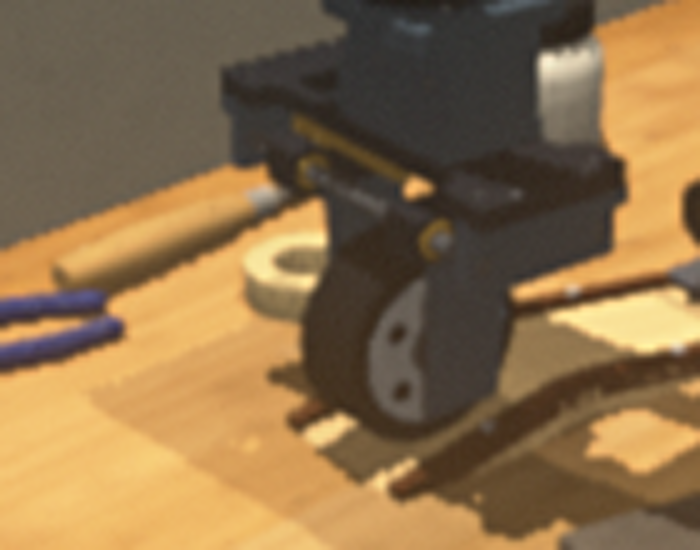

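```bash
cat >> h.py <<'E'
def ang(n,ctr,yaw,pix):
    c=dict(np.load(n+'.npz')); ey=-np.array([np.sin(yaw),-np.cos(yaw),0])
    ex=np.array([-np.cos(yaw),-np.sin(yaw),0])
    p0=np.array(ctr)+ey*18; out=[]
    for u,v in pix:
        d=Rc(c)@np.array([(u-c['cx'])/K(c),(v-c['cy'])/K(c),1]); t=((p0-c['position'])@ey)/(d@ey); q=c['position']+t*d-p0
        out.append((float(np.hypot(q@ex,q[2]).round(1)),float(np.degrees(np.arctan2(q@ex,q[2])).round(0)%72)))
    print(n,out)
ff=lambda L,u0,v0,s:[(u0+(a+.5)/s-.5,v0+(b+.5)/s-.5) for a,b in L]
E
python3 - <<'E'
from h import *
ang('scene5',(559.7,45,48.7),1.436,ff([(342,390)],170,160,5))
ang('scene6',(556.3,19.2,54),1.436,ff([(400,330),(403,390)],170,160,5))
E
```

```text
scene5 [(23.1, 53.0)]
scene6 [(23.0, 13.0), (24.6, 12.0)]
```

Emit:
step_arm(steps=[{"ax":0,"ay":0,"az":0,"tx":-0.004,"ty":0,"tz":-0.0006,"gripper":105},{"ax":0,"ay":0,"az":0,"tx":-0.004,"ty":0,"tz":-0.0006,"gripper":105},{"ax":0,"ay":0,"az":0,"tx":-0.004,"ty":0,"tz":-0.0006,"gripper":105},{"ax":0,"ay":0,"az":0,"tx":-0.004,"ty":0,"tz":-0.0006,"gripper":105},{"ax":0,"ay":0,"az":0,"tx":-0.004,"ty":0,"tz":-0.0006,"gripper":105},{"ax":0,"ay":0,"az":0,"tx":-0.004,"ty":0,"tz":-0.0006,"gripper":105},{"ax":0,"ay":0,"az":0,"tx":-0.004,"ty":0,"tz":-0.0006,"gripper":105}])

```text
clock: 9.45
ee_pos: [552.6, -11.3, 34.6]
tool_rot: [3.139, -0.007, 1.435]
wrist_force: [-1.5, 4.4, 2.5]
opening: 54.0
```

Run:
```python
from h import *
st()
save('scene','scene7')
a=cv2.imread('pics/scene7.png')[150:260,190:330]
cv2.imwrite('pics/c7.png',cv2.resize(a,None,fx=5,fy=5,interpolation=cv2.INTER_CUBIC))
```

```text
t 9.45 pos [552.6 -11.3  34.6] dock [-29.8  -0.8  34.6] rpy [ 3.139 -0.007  1.435] F [-1.55  4.44  2.55] M [ 0.8   0.02 -0.01] op 54.01
```

View pics/c7.png

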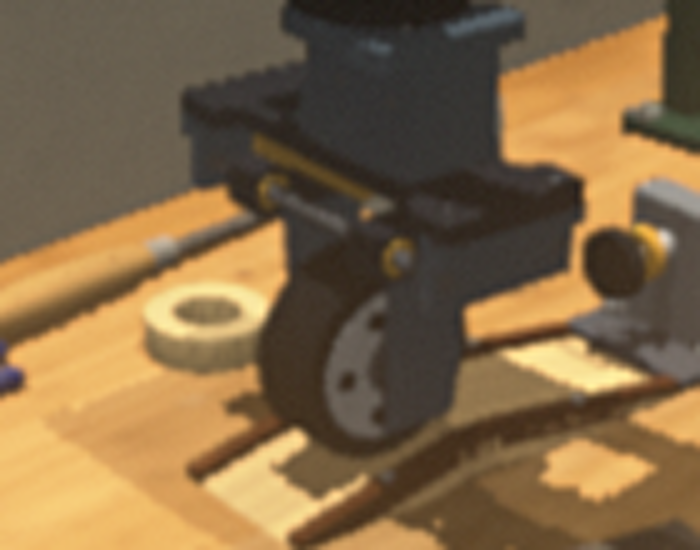

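Emit:
step_arm(steps=[{"ax":0,"ay":0,"az":0,"tx":-0.004,"ty":0,"tz":-0.0007,"gripper":105},{"ax":0,"ay":0,"az":-0.05,"tx":-0.004,"ty":0,"tz":-0.0006,"gripper":105},{"ax":0,"ay":0,"az":-0.05,"tx":-0.004,"ty":0,"tz":-0.0005,"gripper":105},{"ax":0,"ay":0,"az":-0.05,"tx":-0.004,"ty":0,"tz":-0.0003,"gripper":105},{"ax":0,"ay":0,"az":-0.05,"tx":-0.0035,"ty":0,"tz":-0.0001,"gripper":105},{"ax":0,"ay":0,"az":-0.05,"tx":-0.003,"ty":0,"tz":0,"gripper":105},{"ax":0,"ay":0,"az":0,"tx":-0.003,"ty":0,"tz":0,"gripper":105},{"ax":0,"ay":0,"az":0,"tx":-0.003,"ty":0,"tz":0,"gripper":105}])

```text
clock: 10.17
ee_pos: [548.2, -43.7, 37.7]
tool_rot: [3.138, -0.005, 1.44]
wrist_force: [-0.3, 3.4, 3.9]
opening: 53.4
```

Run:
```python
from h import *
st()
save('scene','scene8')
a=cv2.imread('pics/scene8.png')[140:250,210:350]
cv2.imwrite('pics/c8.png',cv2.resize(a,None,fx=5,fy=5,interpolation=cv2.INTER_CUBIC))
```

```text
t 10.17 pos [548.2 -43.7  37.7] dock [ 2.9 -0.9 37.7] rpy [ 3.138 -0.005  1.44 ] F [-0.32  3.36  3.89] M [ 0.39  0.09 -0.01] op 53.38
```

View pics/c8.png

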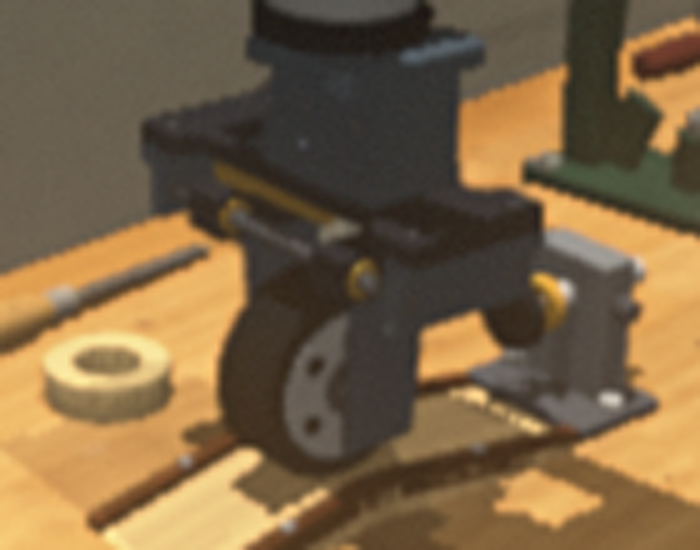

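Run:
```python
from h import *
for n,u0,v0,st_,ys in(('scene6',170,160,(403,360),0),('scene8',210,140,(340,385),0)):
    pass
c=dict(np.load('scene8.npz'));yaw=1.44
ey=-np.array([np.sin(yaw),-np.cos(yaw),0])
for nm,(a,b),off in(('stub',(340,388),27),('tyre left',(220,375),-18),('tyre bottom',(320,473),18),('finger left bottom',(345,458),27)):
    u,v=ff([(a,b)],210,140,5)[0]
    p0=D((0,-1,0))+ey*off
    d=Rc(c)@np.array([(u-c['cx'])/K(c),(v-c['cy'])/K(c),1]); t=((p0-c['position'])@ey)/(d@ey); print(nm,toD(c['position']+t*d).round(1))
import wf
w=wf.wheel(['scene8'],D((-8,-1,0))[:2],zr=62,yaw0=-1.701,r=40)
print(toD(w[:3]),w[3]+1.701)
P=cloud(c)
```

```text
stub [-12.9 -28.   67.7]
tyre left [-42.   17.   65.1]
tyre bottom [-15.3 -19.   23.8]
finger left bottom [ -9.1 -28.   32.9]
1063 [538.996 -34.74   63.033  -2.236] med res 3.55
1063 [538.996 -34.74   63.033  -2.236] med res 3.55
[ -4.84342029 -11.22826491  63.03343331] -0.5349321008566204
```

Run:
```python
from h import *
for x in (-8,-4,0,3):
    print(x); ang('scene8',D((x,-1,62.8)),1.44,ff([(315,363),(314,425)],210,140,5))
    ang('scene7',D((-30+x-3,-1,60.3)),1.44,ff([(347,380),(377,415),(376,320)],190,150,5))
```

```text
-8
scene8 [(18.9, 35.0), (18.2, 2.0)]
scene7 [(14.9, 45.0), (24.5, 32.0), (20.8, 1.0)]
-4
scene8 [(21.6, 27.0), (20.9, 11.0)]
scene7 [(18.9, 47.0), (24.5, 42.0), (21.1, 62.0)]
0
scene8 [(24.6, 20.0), (24.0, 17.0)]
scene7 [(22.9, 48.0), (25.2, 51.0), (22.2, 52.0)]
3
scene8 [(27.0, 16.0), (26.5, 21.0)]
scene7 [(25.9, 49.0), (26.2, 57.0), (23.3, 45.0)]
```

Emit:
step_arm(steps=[{"ax":0,"ay":0,"az":0,"tx":-0.003,"ty":0,"tz":0,"gripper":105},{"ax":0,"ay":0,"az":0,"tx":-0.003,"ty":0,"tz":0,"gripper":105},{"ax":0,"ay":0,"az":0,"tx":-0.003,"ty":0,"tz":0.0001,"gripper":105},{"ax":0,"ay":0,"az":0,"tx":-0.003,"ty":0,"tz":0.0003,"gripper":105},{"ax":0,"ay":0,"az":0,"tx":-0.003,"ty":0,"tz":0.0003,"gripper":105},{"ax":0,"ay":0,"az":0,"tx":-0.003,"ty":0,"tz":0.0003,"gripper":105},{"ax":0,"ay":0,"az":0,"tx":-0.003,"ty":0,"tz":0.0003,"gripper":105},{"ax":0,"ay":0,"az":0,"tx":-0.003,"ty":0,"tz":0.0003,"gripper":105}])

```text
clock: 10.88
ee_pos: [544.5, -71.4, 35.3]
tool_rot: [3.139, -0.003, 1.442]
wrist_force: [-1.1, 1.0, 2.4]
opening: 53.7
```

Run:
```python
from h import *
st()
```

```text
t 10.88 pos [544.5 -71.4  35.3] dock [30.8 -1.1 35.3] rpy [ 3.139e+00 -3.000e-03  1.442e+00] F [-1.12  0.98  2.41] M [0.21 0.01 0.07] op 53.69
```

Emit:
step_arm(steps=[{"ax":0,"ay":0,"az":0,"tx":-0.002,"ty":0,"tz":0,"gripper":105},{"ax":0,"ay":0,"az":0,"tx":-0.002,"ty":0,"tz":0,"gripper":105},{"ax":0,"ay":0,"az":0,"tx":-0.002,"ty":0,"tz":0,"gripper":105},{"ax":0,"ay":0,"az":0,"tx":-0.002,"ty":0,"tz":0,"gripper":105}])

```text
clock: 11.22
ee_pos: [543.1, -80.6, 34.1]
tool_rot: [3.139, -0.003, 1.441]
wrist_force: [0.5, 1.1, -0.7]
opening: 53.8
```

Run:
```python
from h import *
st()
save('scene','scene9')
a=cv2.imread('pics/scene9.png')[140:250,220:360]
cv2.imwrite('pics/c9.png',cv2.resize(a,None,fx=5,fy=5,interpolation=cv2.INTER_CUBIC))
```

```text
t 11.22 pos [543.1 -80.6  34.1] dock [40.1 -1.2 34.1] rpy [ 3.139e+00 -3.000e-03  1.441e+00] F [ 0.5   1.11 -0.74] M [ 0.21 -0.14 -0.01] op 53.84
```

View pics/c9.png

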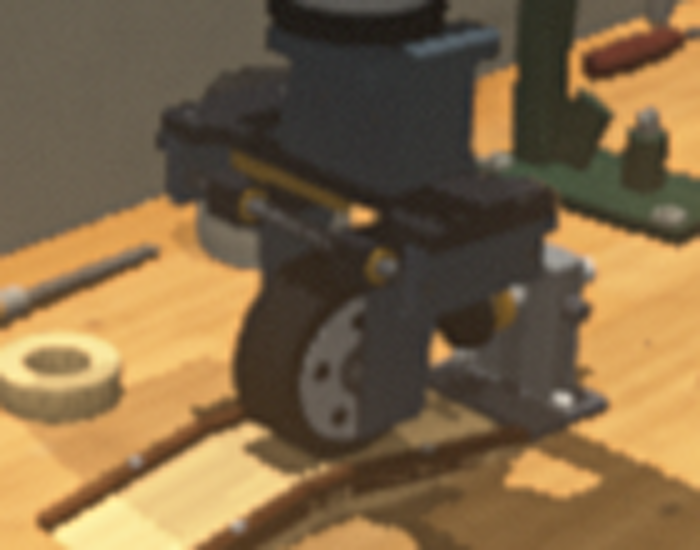

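Run:
```python
from h import *
from scipy.optimize import least_squares
def fitx(n,pix,x0,z=None,y=-1,yaw=1.441):
    c=dict(np.load(n+'.npz'))
    prof=lambda x:np.interp(x,[-21,-12,8,14.25,122],[62.1,63,63,62.56,62.56-107.75*.1404])
    def f(q):
        x,a=q; C=D((x,y,prof(x))); ey=-np.array([np.sin(yaw),-np.cos(yaw),0]); ex=np.array([-np.cos(yaw),-np.sin(yaw),0]); out=[]
        for k,(u,v) in pix.items():
            t=a+k*np.radians(72); p=C+ey*18+23.3*(ex*np.sin(t)+np.array([0,0,1])*np.cos(t)); out.append(proj(c,p[None])[0]-[u,v])
        return np.ravel(out)
    best=min((least_squares(f,[x0,a]) for a in np.arange(0,6.3,.4)),key=lambda r:r.cost); print(n,best.x.round(2),best.cost)
P9=ff([(322,372),(340,415),(357,320)],220,140,5)
fitx('scene9',{0:P9[0],-1:P9[1],1:P9[2]},38)
P8=ff([(315,363),(314,425)],210,140,5)
fitx('scene8',{0:P8[0],-1:P8[1]},0)
```

```text
scene9 [35.8  4.9] 0.01223415589125192
scene8 [-0.52  5.36] 0.17443911473188042
```

Emit:
step_arm(steps=[{"ax":0,"ay":0,"az":0,"tx":-0.002,"ty":0,"tz":0.0003,"gripper":105},{"ax":0,"ay":0,"az":0,"tx":-0.0015,"ty":0,"tz":0.0003,"gripper":105},{"ax":0,"ay":0,"az":0,"tx":-0.0015,"ty":0,"tz":0.0002,"gripper":105},{"ax":0,"ay":0,"az":0,"tx":-0.0015,"ty":0,"tz":0.0002,"gripper":105},{"ax":0,"ay":0,"az":0,"tx":-0.0015,"ty":0,"tz":0.0002,"gripper":105}])

```text
clock: 11.68
ee_pos: [541.9, -89.4, 32.7]
tool_rot: [3.14, -0.002, 1.441]
wrist_force: [0.0, 0.3, 0.5]
opening: 53.7
```

Emit:
step_arm(steps=[{"ax":0,"ay":0,"az":0,"tx":-0.0015,"ty":0,"tz":0.0002,"gripper":105},{"ax":0,"ay":0,"az":0,"tx":-0.0015,"ty":0,"tz":0.0002,"gripper":105}])

```text
clock: 11.85
ee_pos: [541.5, -92.7, 32.3]
tool_rot: [3.139, -0.002, 1.442]
wrist_force: [0.3, 1.6, 0.8]
opening: 54.1
```

Emit:
step_arm(steps=[{"ax":0,"ay":0,"az":0,"tx":-0.0015,"ty":0,"tz":0.0002,"gripper":105},{"ax":0,"ay":0,"az":0,"tx":-0.0015,"ty":0,"tz":0.0002,"gripper":105}])

```text
clock: 12.02
ee_pos: [541.1, -95.9, 31.9]
tool_rot: [3.14, -0.002, 1.442]
wrist_force: [-0.1, 1.3, 0.9]
opening: 53.8
```

Run:
```python
from h import *
st()
```

```text
t 12.02 pos [541.1 -95.9  31.9] dock [55.5 -1.2 31.9] rpy [ 3.140e+00 -2.000e-03  1.442e+00] F [-0.13  1.32  0.89] M [ 0.22 -0.07  0.  ] op 53.79
```

Emit:
step_arm(steps=[{"ax":0,"ay":0,"az":0,"tx":-0.0015,"ty":0,"tz":0.0002,"gripper":105},{"ax":0,"ay":0,"az":0,"tx":-0.0015,"ty":0,"tz":0.0002,"gripper":105}])

```text
clock: 12.18
ee_pos: [540.7, -99.2, 31.4]
tool_rot: [3.14, -0.002, 1.442]
wrist_force: [0.5, 0.9, 0.1]
opening: 53.5
```

Emit:
step_arm(steps=[{"ax":0,"ay":0,"az":0,"tx":-0.0015,"ty":0,"tz":0.0002,"gripper":105},{"ax":0,"ay":0,"az":0,"tx":-0.0015,"ty":0,"tz":0.0002,"gripper":105}])

```text
clock: 12.35
ee_pos: [540.2, -102.5, 30.9]
tool_rot: [3.14, -0.002, 1.442]
wrist_force: [0.2, 0.7, 0.7]
opening: 53.9
```

Emit:
step_arm(steps=[{"ax":0,"ay":0,"az":0,"tx":-0.0015,"ty":0,"tz":0.0002,"gripper":105},{"ax":0,"ay":0,"az":0,"tx":-0.0015,"ty":0,"tz":0.0002,"gripper":105}])

```text
clock: 12.52
ee_pos: [539.8, -105.8, 30.5]
tool_rot: [3.14, -0.002, 1.442]
wrist_force: [-1.1, 1.0, 0.2]
opening: 53.8
```

Run:
```python
from h import *
st()
save('scene','scene10')
a=cv2.imread('pics/scene10.png')[140:250,220:360]
cv2.imwrite('pics/c10.png',cv2.resize(a,None,fx=5,fy=5,interpolation=cv2.INTER_CUBIC))
```

```text
t 12.52 pos [ 539.8 -105.8   30.5] dock [65.5 -1.2 30.5] rpy [ 3.140e+00 -2.000e-03  1.442e+00] F [-1.11  0.98  0.18] M [ 0.25 -0.08  0.01] op 53.76
```

View pics/c10.png

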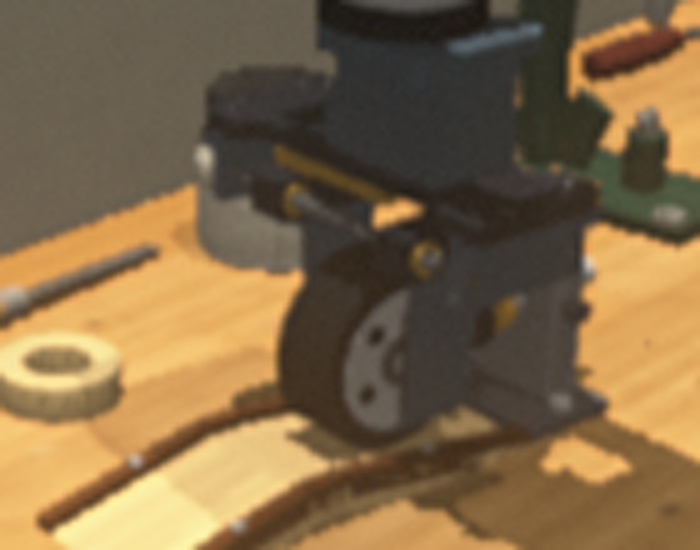

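Emit:
step_arm(steps=[{"ax":0,"ay":0,"az":0,"tx":-0.0015,"ty":0,"tz":0.0002,"gripper":105},{"ax":0,"ay":0,"az":0,"tx":-0.0015,"ty":0,"tz":0.0002,"gripper":105}])

```text
clock: 12.73
ee_pos: [539.3, -109.2, 30.0]
tool_rot: [3.14, -0.002, 1.442]
wrist_force: [-0.4, 1.1, 0.3]
opening: 53.8
```

Emit:
step_arm(steps=[{"ax":0,"ay":0,"az":0,"tx":-0.0015,"ty":0,"tz":0.0002,"gripper":105},{"ax":0,"ay":0,"az":0,"tx":-0.0015,"ty":0,"tz":0.0002,"gripper":105}])

```text
clock: 12.9
ee_pos: [538.8, -112.5, 29.5]
tool_rot: [3.14, -0.002, 1.442]
wrist_force: [-0.4, 0.4, -0.3]
opening: 53.7
```

Emit:
step_arm(steps=[{"ax":0,"ay":0,"az":0,"tx":-0.001,"ty":0,"tz":0.0001,"gripper":105},{"ax":0,"ay":0,"az":0,"tx":-0.001,"ty":0,"tz":0.0001,"gripper":105}])

```text
clock: 13.07
ee_pos: [538.6, -114.4, 29.2]
tool_rot: [3.14, -0.003, 1.441]
wrist_force: [-0.0, 4.1, 1.0]
opening: 53.8
```

Run:
```python
from h import *
st()
save('scene','scene11')
a=cv2.imread('pics/scene11.png')[140:250,220:360]
cv2.imwrite('pics/c11.png',cv2.resize(a,None,fx=5,fy=5,interpolation=cv2.INTER_CUBIC))
```

```text
t 13.07 pos [ 538.6 -114.4   29.2] dock [74.2 -1.3 29.2] rpy [ 3.140e+00 -3.000e-03  1.441e+00] F [-0.03  4.11  0.95] M [ 0.75 -0.15 -0.03] op 53.83
```

View pics/c11.png

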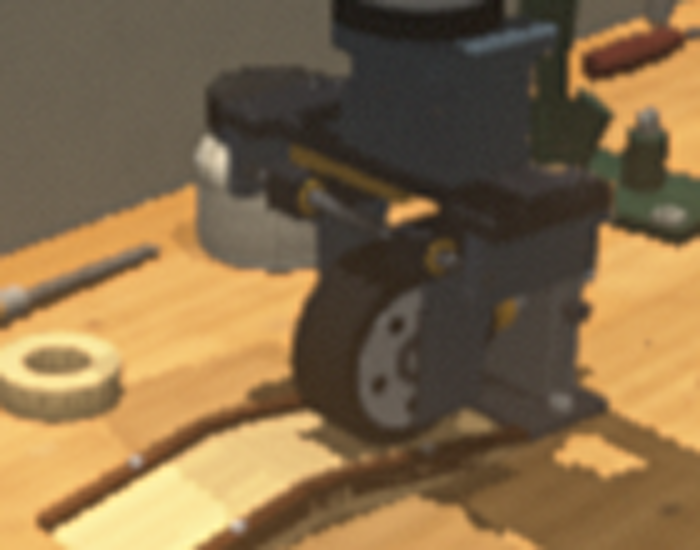

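Emit:
step_arm(steps=[{"ax":0,"ay":0,"az":0,"tx":-0.0005,"ty":0,"tz":0.0001,"gripper":125},{"ax":0,"ay":0,"az":0,"tx":-0.0005,"ty":0,"tz":0.0001,"gripper":125},{"ax":0,"ay":0,"az":0,"tx":-0.0005,"ty":0,"tz":0.0001,"gripper":125}])

```text
clock: 13.37
ee_pos: [538.6, -114.6, 29.2]
tool_rot: [3.14, -0.005, 1.44]
wrist_force: [-0.1, 5.2, 1.4]
opening: 53.4
```

Emit:
step_arm(steps=[{"ax":0,"ay":0,"az":0,"tx":-0.001,"ty":0,"tz":0.0001,"gripper":125},{"ax":0,"ay":0,"az":0,"tx":-0.001,"ty":0,"tz":0.0001,"gripper":125}])

```text
clock: 13.53
ee_pos: [538.5, -115.1, 29.1]
tool_rot: [3.14, -0.008, 1.44]
wrist_force: [1.1, 7.0, 0.8]
opening: 53.5
```

Run:
```python
from h import *
st()
```

```text
t 13.53 pos [ 538.5 -115.1   29.1] dock [74.9 -1.3 29.1] rpy [ 3.14  -0.008  1.44 ] F [1.09 6.97 0.84] M [ 1.19 -0.22  0.05] op 53.5
```

Emit:
step_arm(steps=[{"ax":0,"ay":-0.1,"az":0,"tx":-0.0015,"ty":0,"tz":0.0001,"gripper":125},{"ax":0,"ay":-0.1,"az":0,"tx":-0.0015,"ty":0,"tz":0.0001,"gripper":125}])

```text
clock: 13.7
ee_pos: [538.4, -115.9, 28.9]
tool_rot: [3.14, -0.008, 1.438]
wrist_force: [1.3, 8.7, 0.8]
opening: 53.8
```

Emit:
step_arm(steps=[{"ax":0,"ay":-0.1,"az":0,"tx":-0.0015,"ty":0,"tz":0.0001,"gripper":125},{"ax":0,"ay":-0.1,"az":0,"tx":-0.0015,"ty":0,"tz":0.0001,"gripper":125}])

```text
clock: 13.87
ee_pos: [538.5, -116.1, 28.9]
tool_rot: [3.14, -0.009, 1.437]
wrist_force: [1.3, 9.4, 1.7]
opening: 53.5
```

Run:
```python
from h import *
st()
```

```text
t 13.87 pos [ 538.5 -116.1   28.9] dock [75.9 -1.2 28.9] rpy [ 3.14  -0.009  1.437] F [1.29 9.4  1.73] M [ 1.52 -0.17  0.07] op 53.53
```

Emit:
step_arm(steps=[{"ax":0,"ay":-0.1,"az":-0.1,"tx":-0.002,"ty":0,"tz":0.0001,"gripper":125},{"ax":0,"ay":-0.1,"az":-0.1,"tx":-0.002,"ty":0,"tz":0.0001,"gripper":125},{"ax":0,"ay":-0.1,"az":-0.1,"tx":-0.002,"ty":0,"tz":0.0001,"gripper":125}])

```text
clock: 14.12
ee_pos: [538.3, -116.8, 28.8]
tool_rot: [3.14, -0.012, 1.439]
wrist_force: [-0.1, 10.4, 2.3]
opening: 53.3
```

Emit:
step_arm(steps=[{"ax":0,"ay":-0.1,"az":-0.1,"tx":-0.0022,"ty":0,"tz":0.0001,"gripper":125},{"ax":0,"ay":-0.1,"az":-0.1,"tx":-0.0022,"ty":0,"tz":0.0001,"gripper":125},{"ax":0,"ay":-0.1,"az":-0.1,"tx":-0.0022,"ty":0,"tz":0.0001,"gripper":125}])

```text
clock: 14.37
ee_pos: [538.2, -117.1, 28.7]
tool_rot: [3.14, -0.017, 1.441]
wrist_force: [1.1, 11.3, 2.0]
opening: 53.4
```

Run:
```python
from h import *
st()
save('scene','scene12')
a=cv2.imread('pics/scene12.png')[140:250,220:360]
cv2.imwrite('pics/c12.png',cv2.resize(a,None,fx=5,fy=5,interpolation=cv2.INTER_CUBIC))
```

```text
t 14.37 pos [ 538.2 -117.1   28.7] dock [76.9 -1.3 28.7] rpy [ 3.14  -0.017  1.441] F [ 1.07 11.32  2.04] M [ 1.85 -0.33  0.04] op 53.43
```

View pics/c12.png

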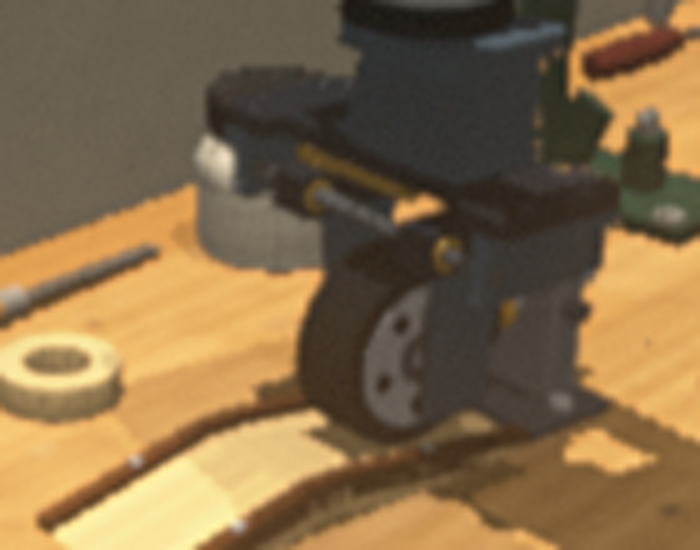

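Emit:
step_arm(steps=[{"ax":0,"ay":0.15,"az":-0.1,"tx":-0.0023,"ty":0,"tz":0.0001,"gripper":125},{"ax":0,"ay":0.15,"az":-0.1,"tx":-0.0023,"ty":0,"tz":0.0001,"gripper":125}])

```text
clock: 14.58
ee_pos: [538.2, -117.1, 28.6]
tool_rot: [3.14, -0.03, 1.442]
wrist_force: [0.8, 11.3, 1.0]
opening: 53.6
```

Emit:
step_arm(steps=[{"ax":0,"ay":0.15,"az":-0.1,"tx":-0.0024,"ty":0,"tz":0.0001,"gripper":125},{"ax":0,"ay":0.15,"az":-0.1,"tx":-0.0024,"ty":0,"tz":0.0001,"gripper":125}])

```text
clock: 14.75
ee_pos: [538.1, -117.1, 28.4]
tool_rot: [3.14, -0.043, 1.443]
wrist_force: [1.6, 12.9, 2.0]
opening: 53.7
```

Run:
```python
from h import *
st()
```

```text
t 14.75 pos [ 538.1 -117.1   28.4] dock [77.  -1.4 28.4] rpy [ 3.14  -0.043  1.443] F [ 1.6  12.94  2.01] M [ 1.91 -0.41  0.09] op 53.67
```

Emit:
step_arm(steps=[{"ax":0,"ay":-0.4,"az":0,"tx":-0.0023,"ty":0,"tz":0,"gripper":125},{"ax":0,"ay":-0.4,"az":0,"tx":-0.0023,"ty":0,"tz":0,"gripper":125}])

```text
clock: 14.92
ee_pos: [538.0, -117.5, 28.4]
tool_rot: [3.141, -0.036, 1.441]
wrist_force: [1.0, 12.4, 2.7]
opening: 53.5
```

Emit:
step_arm(steps=[{"ax":0,"ay":-0.4,"az":0,"tx":-0.0024,"ty":0,"tz":0,"gripper":125},{"ax":0,"ay":-0.4,"az":0,"tx":-0.0024,"ty":0,"tz":0,"gripper":125}])

```text
clock: 15.08
ee_pos: [538.0, -117.6, 28.5]
tool_rot: [3.141, -0.029, 1.439]
wrist_force: [2.3, 12.8, 1.0]
opening: 53.4
```

Run:
```python
from h import *
st()
delta((538,-117,28),1.441)
```

```text
t 15.08 pos [ 538.  -117.6   28.5] dock [77.4 -1.4 28.5] rpy [ 3.141 -0.029  1.439] F [ 2.25 12.79  0.98] M [ 1.9  -0.37  0.25] op 53.41
shift tool mm [ 0.6 -0.1  0.5] turn deg [ 0.02 -1.67 -0.11]
```

Emit:
step_arm(steps=[{"ax":0,"ay":-0.4,"az":-0.05,"tx":-0.0027,"ty":0,"tz":0,"gripper":125},{"ax":0,"ay":-0.4,"az":-0.05,"tx":-0.0027,"ty":0,"tz":0,"gripper":125},{"ax":0,"ay":-0.4,"az":-0.05,"tx":-0.0027,"ty":0,"tz":0,"gripper":125}])

```text
clock: 15.33
ee_pos: [538.1, -118.0, 28.5]
tool_rot: [3.141, -0.02, 1.439]
wrist_force: [1.7, 12.8, 1.9]
opening: 53.6
```

Emit:
step_arm(steps=[{"ax":0,"ay":-0.4,"az":-0.05,"tx":-0.0028,"ty":0,"tz":0,"gripper":125},{"ax":0,"ay":-0.4,"az":-0.05,"tx":-0.0028,"ty":0,"tz":0,"gripper":125},{"ax":0,"ay":-0.4,"az":-0.05,"tx":-0.0028,"ty":0,"tz":0,"gripper":125}])

```text
clock: 15.58
ee_pos: [538.0, -118.2, 28.6]
tool_rot: [-3.141, -0.011, 1.438]
wrist_force: [1.4, 13.1, 1.9]
opening: 53.6
```

Run:
```python
from h import *
st()
delta((538,-117,28),1.441)
save('scene','scene13')
a=cv2.imread('pics/scene13.png')[140:250,220:360]
cv2.imwrite('pics/c13.png',cv2.resize(a,None,fx=5,fy=5,interpolation=cv2.INTER_CUBIC))
```

```text
t 15.58 pos [ 538.  -118.2   28.6] dock [78.1 -1.4 28.6] rpy [-3.141 -0.011  1.438] F [ 1.38 13.08  1.88] M [ 2.26 -0.45  0.2 ] op 53.59
shift tool mm [ 1.2 -0.2  0.6] turn deg [-0.01 -0.62 -0.16]
```

View pics/c13.png

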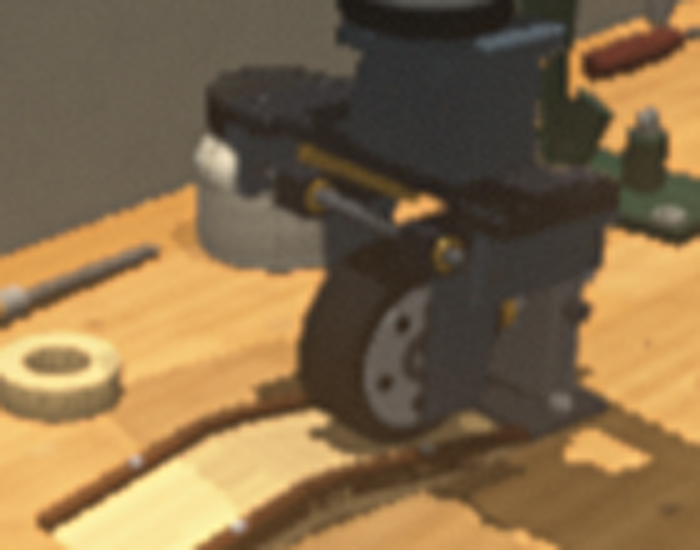

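```bash
cat > fx.py <<'E'
from h import *
from scipy.optimize import least_squares
def fitx(n,pix,x0,y=-1.3,yaw=1.441):
    c=dict(np.load(n+'.npz'))
    prof=lambda x:np.interp(x,[-21,-12,8,14.25,122],[62.1,63,63,62.56,62.56-107.75*.1404])
    def f(q):
        x,a=q; C=D((x,y,prof(x))); ey=-np.array([np.sin(yaw),-np.cos(yaw),0]); ex=np.array([-np.cos(yaw),-np.sin(yaw),0]); out=[]
        for k,(u,v) in pix.items():
            t=a+k*np.radians(72); p=C+ey*18+23.3*(ex*np.sin(t)+np.array([0,0,1])*np.cos(t)); out.append(proj(c,p[None])[0]-[u,v])
        return np.ravel(out)
    best=min((least_squares(f,[x0,a]) for a in np.arange(0,6.3,.4)),key=lambda r:r.cost); print(n,best.x.round(2),best.cost)
E
python3 - <<'E'
from fx import *
for n,L in(('scene10',[(375,335),(367,395)]),('scene11',[(397,325),(379,385)]),('scene12',[(402,325),(385,382)]),('scene13',[(403,325),(387,382)])):
    P=ff(L,220,140,5); fitx(n,{0:P[0],-1:P[1]},65)
E
```

```text
scene10 [60.42 -0.81] 0.06130668698617297
scene11 [69.69  5.66] 0.06765513148174135
scene12 [73.07  5.66] 0.011408896086536146
scene13 [74.08  5.65] 0.008718280748628005
```

Emit:
step_arm(steps=[{"ax":0,"ay":-0.35,"az":-0.1,"tx":-0.003,"ty":0,"tz":0,"gripper":125},{"ax":0,"ay":-0.35,"az":-0.1,"tx":-0.003,"ty":0,"tz":0,"gripper":125},{"ax":0,"ay":-0.35,"az":-0.1,"tx":-0.003,"ty":0,"tz":0,"gripper":125}])

```text
clock: 15.88
ee_pos: [538.0, -118.6, 28.6]
tool_rot: [-3.141, -0.005, 1.439]
wrist_force: [1.5, 14.0, 2.2]
opening: 53.3
```

Emit:
step_arm(steps=[{"ax":0,"ay":-0.35,"az":-0.1,"tx":-0.003,"ty":0,"tz":0,"gripper":125},{"ax":0,"ay":-0.35,"az":-0.1,"tx":-0.003,"ty":0,"tz":0,"gripper":125},{"ax":0,"ay":-0.35,"az":-0.1,"tx":-0.003,"ty":0,"tz":0,"gripper":125},{"ax":0,"ay":-0.35,"az":-0.1,"tx":-0.003,"ty":0,"tz":0,"gripper":125}])

```text
clock: 16.22
ee_pos: [538.0, -118.7, 28.7]
tool_rot: [-3.141, 0.001, 1.44]
wrist_force: [1.3, 14.8, 1.7]
opening: 53.1
```

Run:
```python
from h import *
st()
delta((538,-117,28),1.441)
```

```text
t 16.22 pos [ 538.  -118.7   28.7] dock [78.6 -1.3 28.7] rpy [-3.141e+00  1.000e-03  1.440e+00] F [ 1.35 14.79  1.66] M [ 2.41 -0.52  0.1 ] op 53.15
shift tool mm [ 1.7 -0.2  0.6] turn deg [-0.02  0.04 -0.06]
```

Emit:
step_arm(steps=[{"ax":0,"ay":-0.3,"az":-0.05,"tx":-0.003,"ty":0,"tz":0,"gripper":125},{"ax":0,"ay":-0.3,"az":-0.05,"tx":-0.003,"ty":0,"tz":0,"gripper":125},{"ax":0,"ay":-0.2,"az":0,"tx":-0.002,"ty":0,"tz":0,"gripper":125},{"ax":0,"ay":-0.2,"az":0,"tx":-0.002,"ty":0,"tz":0,"gripper":125},{"ax":0,"ay":-0.15,"az":0,"tx":-0.0015,"ty":0,"tz":0,"gripper":125},{"ax":0,"ay":-0.1,"az":0,"tx":-0.001,"ty":0,"tz":0,"gripper":125},{"ax":0,"ay":-0.1,"az":0,"tx":-0.001,"ty":0,"tz":0,"gripper":125}])

```text
clock: 16.8
ee_pos: [538.0, -118.5, 28.7]
tool_rot: [-3.141, 0.005, 1.438]
wrist_force: [0.7, 6.5, 1.4]
opening: 53.5
```

Emit:
step_arm(steps=[{"ax":0,"ay":0,"az":0,"tx":-0.0005,"ty":0,"tz":0,"gripper":125},{"ax":0,"ay":0,"az":0,"tx":0,"ty":0,"tz":0,"gripper":125},{"ax":0,"ay":0,"az":0,"tx":0,"ty":0,"tz":0,"gripper":125}])

```text
clock: 17.05
ee_pos: [538.1, -117.9, 28.8]
tool_rot: [-3.141, 0.004, 1.44]
wrist_force: [1.2, 3.8, 1.1]
opening: 53.9
```

Run:
```python
from h import *
st()
delta((538,-117,28),1.441)
```

```text
t 17.05 pos [ 538.1 -117.9   28.8] dock [77.7 -1.3 28.8] rpy [-3.141  0.004  1.44 ] F [1.23 3.84 1.11] M [ 0.56 -0.04  0.04] op 53.9
shift tool mm [ 0.8 -0.2  0.8] turn deg [-0.03  0.23 -0.07]
```

Emit:
step_arm(steps=[{"ax":0,"ay":0,"az":0,"tx":0.0005,"ty":0,"tz":0,"gripper":125},{"ax":0,"ay":0,"az":0,"tx":0.0005,"ty":0,"tz":0,"gripper":125},{"ax":0,"ay":0,"az":0,"tx":0.0005,"ty":0,"tz":0,"gripper":125},{"ax":0,"ay":0,"az":0,"tx":0.0005,"ty":0,"tz":0,"gripper":125}])

```text
clock: 17.38
ee_pos: [538.2, -117.2, 28.9]
tool_rot: [-3.141, 0.007, 1.441]
wrist_force: [0.3, 0.5, 0.8]
opening: 53.2
```

Run:
```python
from h import *
st()
```

```text
t 17.38 pos [ 538.2 -117.2   28.9] dock [77.1 -1.3 28.9] rpy [-3.141  0.007  1.441] F [0.34 0.52 0.8 ] M [ 0.12 -0.02  0.05] op 53.19
```

Emit:
step_arm(steps=[{"ax":0,"ay":0.05,"az":0,"tx":0.0008,"ty":0,"tz":0,"gripper":125},{"ax":0,"ay":0.05,"az":0,"tx":0.0008,"ty":0,"tz":0,"gripper":125},{"ax":0,"ay":0.05,"az":0,"tx":0.0008,"ty":0,"tz":0,"gripper":125},{"ax":0,"ay":0.05,"az":0,"tx":0.0008,"ty":0,"tz":0,"gripper":125}])

```text
clock: 17.72
ee_pos: [538.4, -116.3, 29.0]
tool_rot: [-3.142, 0.007, 1.442]
wrist_force: [-0.4, -1.7, 1.1]
opening: 53.1
```

Run:
```python
from h import *
st()
```

```text
t 17.72 pos [ 538.4 -116.3   29. ] dock [76.1 -1.3 29. ] rpy [-3.142  0.007  1.442] F [-0.38 -1.7   1.12] M [-0.5   0.12 -0.05] op 53.09
```

Emit:
step_arm(steps=[{"ax":0,"ay":0.1,"az":0,"tx":0.001,"ty":0,"tz":0,"gripper":125},{"ax":0,"ay":0.1,"az":0,"tx":0.001,"ty":0,"tz":0,"gripper":125},{"ax":0,"ay":0.1,"az":0,"tx":0.001,"ty":0,"tz":0,"gripper":125},{"ax":0,"ay":0.1,"az":0,"tx":0.001,"ty":0,"tz":0,"gripper":125}])

```text
clock: 18.05
ee_pos: [538.6, -114.9, 29.2]
tool_rot: [3.141, 0.004, 1.444]
wrist_force: [-1.9, -4.5, 1.7]
opening: 53.7
```

Run:
```python
from h import *
st()
save('scene','scene14')
a=cv2.imread('pics/scene14.png')[140:250,220:360]
cv2.imwrite('pics/c14.png',cv2.resize(a,None,fx=5,fy=5,interpolation=cv2.INTER_CUBIC))
```

```text
t 18.05 pos [ 538.6 -114.9   29.2] dock [74.7 -1.2 29.2] rpy [3.141 0.004 1.444] F [-1.86 -4.54  1.74] M [-1.06  0.13 -0.03] op 53.7
```

View pics/c14.png

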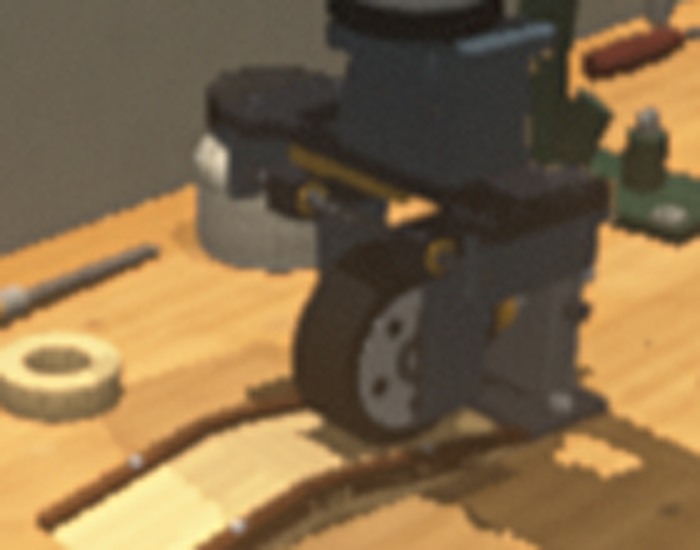

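Emit:
step_arm(steps=[{"ax":0,"ay":0,"az":0,"tx":0,"ty":0,"tz":0,"gripper":105},{"ax":0,"ay":0,"az":0,"tx":0,"ty":0,"tz":-0.0002,"gripper":105},{"ax":0,"ay":0,"az":0,"tx":0,"ty":0,"tz":-0.0002,"gripper":104},{"ax":0,"ay":0,"az":0,"tx":0,"ty":0,"tz":-0.0002,"gripper":104}])

```text
clock: 18.43
ee_pos: [538.7, -113.4, 29.3]
tool_rot: [-3.141, 0.001, 1.442]
wrist_force: [0.5, -0.8, -0.2]
opening: 54.1
```

Emit:
step_arm(steps=[{"ax":0,"ay":0,"az":0,"tx":0,"ty":0,"tz":-0.0002,"gripper":103},{"ax":0,"ay":0,"az":0,"tx":0,"ty":0,"tz":-0.0002,"gripper":103},{"ax":0,"ay":0,"az":0,"tx":0,"ty":0,"tz":-0.0002,"gripper":102},{"ax":0,"ay":0,"az":0,"tx":0,"ty":0,"tz":-0.0002,"gripper":102}])

```text
clock: 18.77
ee_pos: [539.3, -111.6, 30.0]
tool_rot: [3.141, -0.002, 1.442]
wrist_force: [0.8, -1.0, -0.0]
opening: 54.6
```

Run:
```python
from h import *
st()
save('scene','scene15')
a=cv2.imread('pics/scene15.png')[140:250,220:360]
cv2.imwrite('pics/c15.png',cv2.resize(a,None,fx=5,fy=5,interpolation=cv2.INTER_CUBIC))
```

```text
t 18.77 pos [ 539.3 -111.6   30. ] dock [71.3 -1.  30. ] rpy [ 3.141e+00 -2.000e-03  1.442e+00] F [ 0.83 -1.03 -0.03] M [-0.02 -0.09  0.02] op 54.64
```

View pics/c15.png

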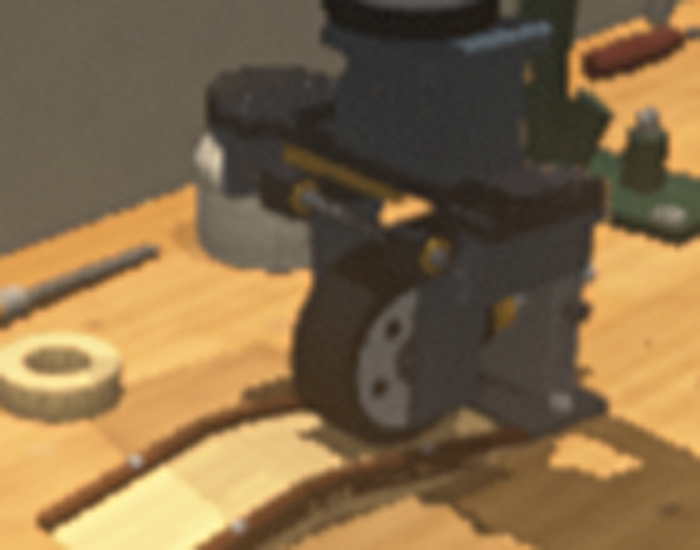

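Emit:
step_arm(steps=[{"ax":0,"ay":0,"az":0,"tx":0,"ty":0,"tz":-0.0003,"gripper":97},{"ax":0,"ay":0,"az":0,"tx":0,"ty":0,"tz":-0.0003,"gripper":90},{"ax":0,"ay":0,"az":0,"tx":0,"ty":0,"tz":-0.0003,"gripper":60},{"ax":0,"ay":0,"az":0,"tx":0,"ty":0,"tz":-0.0003,"gripper":20},{"ax":0,"ay":0,"az":0,"tx":0,"ty":0,"tz":-0.0003,"gripper":0},{"ax":0,"ay":0,"az":0,"tx":0,"ty":0,"tz":-0.0003,"gripper":0},{"ax":0,"ay":0,"az":0,"tx":0,"ty":0,"tz":-0.0003,"gripper":0},{"ax":0,"ay":0,"az":0,"tx":0,"ty":0,"tz":-0.0003,"gripper":0}])

```text
clock: 19.48
ee_pos: [539.5, -111.5, 32.8]
tool_rot: [3.141, -0.002, 1.441]
wrist_force: [-0.4, -0.4, -0.2]
opening: 90.9
```

Run:
```python
from h import *
st()
save('scene','scene16')
a=cv2.imread('pics/scene16.png')[140:250,220:360]
cv2.imwrite('pics/c16.png',cv2.resize(a,None,fx=5,fy=5,interpolation=cv2.INTER_CUBIC))
```

```text
t 19.48 pos [ 539.5 -111.5   32.8] dock [71.2 -0.8 32.8] rpy [ 3.141e+00 -2.000e-03  1.441e+00] F [-0.41 -0.41 -0.23] M [ 0.   -0.12  0.04] op 90.94
```

View pics/c16.png

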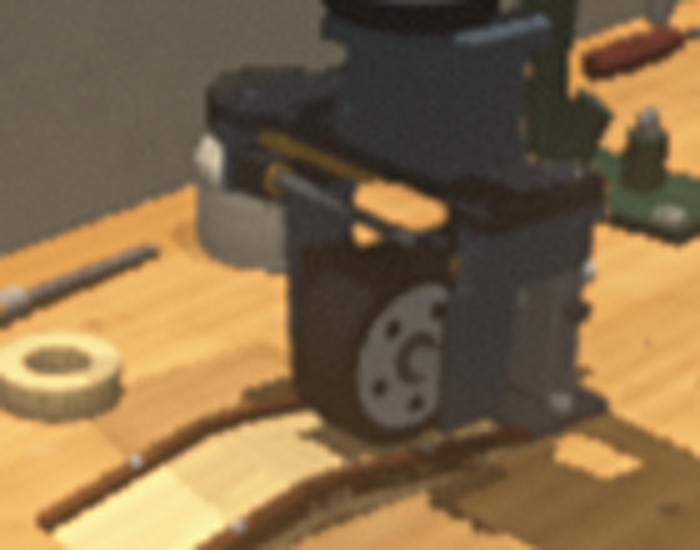

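Open and clear, with the wheel standing (hub at about (303,212) in the full picture). I'll lift straight up.

Emit:
step_arm(steps=[{"ax":0,"ay":0,"az":0,"tx":0,"ty":0,"tz":-0.004,"gripper":0},{"ax":0,"ay":0,"az":0,"tx":0,"ty":0,"tz":-0.006,"gripper":0},{"ax":0,"ay":0,"az":0,"tx":0,"ty":0,"tz":-0.01,"gripper":0},{"ax":0,"ay":0,"az":0,"tx":0,"ty":0,"tz":-0.01,"gripper":0},{"ax":0,"ay":0,"az":0,"tx":0,"ty":0,"tz":-0.01,"gripper":0},{"ax":0,"ay":0,"az":0,"tx":0,"ty":0,"tz":-0.015,"gripper":0},{"ax":0,"ay":0,"az":0,"tx":0,"ty":0,"tz":-0.015,"gripper":0},{"ax":0,"ay":0,"az":0,"tx":0,"ty":0,"tz":-0.015,"gripper":0},{"ax":0,"ay":0,"az":0,"tx":0,"ty":0,"tz":-0.015,"gripper":0},{"ax":0,"ay":0,"az":0,"tx":0,"ty":0,"tz":-0.015,"gripper":0},{"ax":0,"ay":0,"az":0,"tx":0,"ty":0,"tz":-0.015,"gripper":0},{"ax":0,"ay":0,"az":0,"tx":0,"ty":0,"tz":-0.01,"gripper":0}])

```text
clock: 20.53
ee_pos: [538.9, -111.6, 188.2]
tool_rot: [3.137, -0.002, 1.441]
wrist_force: [0.0, -0.1, 0.5]
opening: 91.5
```

Run:
```python
from h import *
st()
save('scene','scene17')
a=cv2.imread('pics/scene17.png')[140:290,200:360]
cv2.imwrite('pics/c17.png',cv2.resize(a,None,fx=4,fy=4,interpolation=cv2.INTER_CUBIC))
import wf
w=wf.wheel(['scene17'],D((69,-1,0))[:2],zr=54.6,yaw0=-1.701,r=42); print(toD(w[:3]),w[3]+1.701)
```

```text
t 20.53 pos [ 538.9 -111.6  188.2] dock [ 71.4  -1.4 188.2] rpy [ 3.137e+00 -2.000e-03  1.441e+00] F [ 0.05 -0.13  0.45] M [-0.06 -0.13 -0.03] op 91.49
961 [ 538.65  -108.035   55.522   -1.703] med res 0.88
961 [ 538.65  -108.035   55.522   -1.703] med res 0.88
[67.87630991 -2.05482243 55.52190479] -0.001950323052921199
```

View pics/c17.png

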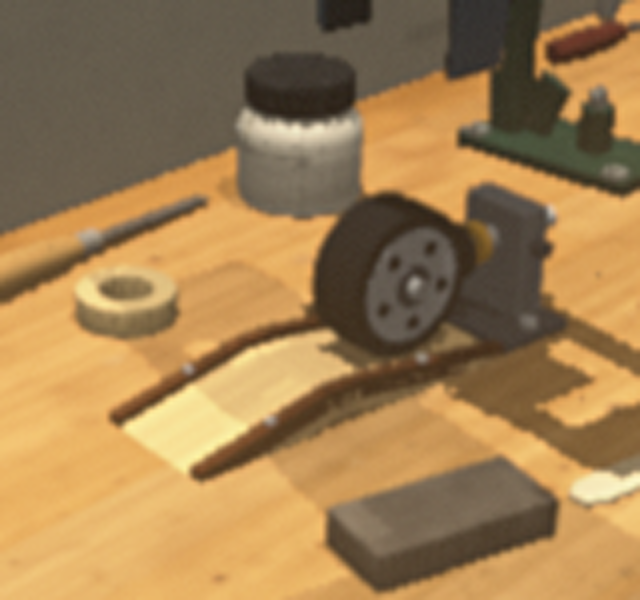

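Emit:
step_arm(steps=[{"ax":0,"ay":0,"az":0,"tx":0,"ty":0,"tz":-0.0005,"gripper":0},{"ax":0,"ay":0,"az":0,"tx":0,"ty":0,"tz":-0.0005,"gripper":0},{"ax":0,"ay":0,"az":0,"tx":0,"ty":0,"tz":-0.0005,"gripper":0},{"ax":0,"ay":0,"az":0,"tx":0,"ty":0,"tz":-0.0005,"gripper":0},{"ax":0,"ay":0,"az":0,"tx":0,"ty":0,"tz":-0.0005,"gripper":0},{"ax":0,"ay":0,"az":0,"tx":0,"ty":0,"tz":-0.0005,"gripper":0},{"ax":0,"ay":0,"az":0,"tx":0,"ty":0,"tz":-0.0005,"gripper":0},{"ax":0,"ay":0,"az":0,"tx":0,"ty":0,"tz":-0.0005,"gripper":0}])

```text
clock: 21.25
ee_pos: [538.5, -111.5, 194.1]
tool_rot: [3.135, -0.001, 1.441]
wrist_force: [0.0, -0.8, -1.1]
opening: 91.1
```

Run:
```python
from fx import *
P=ff([(395,262),(383,310)],200,140,4); fitx('scene17',{0:P[0],-1:P[1]},65)
c=save('scene','scene18'); d=dict(np.load('scene17.npz'))
A=cv2.cvtColor(c['img'],cv2.COLOR_RGB2GRAY)[185:235,270:325].astype(float);B=cv2.cvtColor(d['img'],cv2.COLOR_RGB2GRAY)[185:235,270:325].astype(float)
print('shift px',cv2.phaseCorrelate(A,B),abs(A-B).mean())
# bystanders
e=dict(np.load('scene0.npz'))
for nm,(r0,r1,q0,q1) in(('tape',(203,225,215,248)),('stone',(252,288,278,342))):
    X=cv2.cvtColor(c['img'],cv2.COLOR_RGB2GRAY)[r0:r1,q0:q1].astype(float);Y=cv2.cvtColor(e['img'],cv2.COLOR_RGB2GRAY)[r0:r1,q0:q1].astype(float); print(nm,cv2.phaseCorrelate(X,Y))
st()
```

```text
scene17 [69.1  -0.69] 0.05906317822827436
shift px ((-0.050347033734244206, 0.0814863668092265), 0.9888216298444172) 1.132
tape ((-0.09820516075627594, 0.04791902103347567), 0.97313124116765)
stone ((0.07937377805334478, 0.08910984503968677), 0.8818458561213787)
t 21.3 pos [ 538.6 -111.6  194.2] dock [ 71.4  -1.7 194.2] rpy [ 3.135e+00 -1.000e-03  1.441e+00] F [-0.17  0.24  0.49] M [-0.02 -0.12 -0.01] op 91.42
```

The wheel stands still at dock x ≈ 69 mm. When pressed it was at ≥ 74 mm, so the spring was compressed by about 5 mm, or roughly 12 N at the pad. The tape roll and oilstone haven't moved. Handing in.

```bash
python3 -c "
from cell import bot
print(bot.hand_in())"
```

```text
the job is handed in; nothing more can be done
None
```

I rolled the wheel about 260 mm under a light pinch, up the ramp, over the crest and down onto the buffer. I pressed it home, eased the spring out, let go and lifted clear, then handed the job in at about 21 s of the 64 s allowed. The hand-in gives no verdict.

- **Rolling:** the wheel's holes showed it had turned about 157° at x ≈ −60 mm. Rolling without slip would have given about 165°, so it slipped slightly on the ramp. It also lagged the fingers by 3–4 mm from the crest on.
- **Pressing:** I felt first contact with the wheel's centre at about x = 69.5 mm. I then held 13–15 N at the wrist for over half a second, with the wheel pressed to at least x = 74 mm. That is 4–5 mm of spring, or about 11–12 N at the pad. The pad force is inferred from the spring, because I could not measure it directly.
- **Final check:** the wheel stands upright and square to the lane (within 0.01 rad), with its centre at about x = 69 mm and z = 55 mm. It did not move between two pictures 0.7 s apart, and the gripper is about 140 mm above it.
- **Disagreements:** the depth fit put the final x at 67.9 mm and the hole fit at 69.1 mm, which is within calibration error. The tool tilted by up to 0.043 rad while pressing, partly because I first corrected it the wrong way. I straightened it before the full push.
- **Bystanders:** the tape roll and the oilstone are within about 0.15 pixel of where they started.

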